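Check in the glaze jars after the pottery class

TASK

Check the glaze jars back in: put a lid on every jar so that it sits down level on the rim, and stand all the jars in a row on the plywood check-in board with each code label turned square to the long reader bar behind it. When all the jars stand there lidded with their labels to the reader, press the reader's push button fully down and let it go; leave the jars there and leave the other things on the table where they are.

Things in the scene. Friction and masses are not known exactly. Their poses are not given: they have to be found in the camera images.
- station: Fixed check-in station: plywood board 18 mm thick on the table, 120 mm deep (own x -60 to 60 mm), 530 mm long (own y -235 to 295), a long reader bar behind it. Origin: table height, under the board's middle line, level with the bar's middle; x points square from board to reader, y along the board towards the button end, z up. Room for the jars: y -190 to 180 mm, near the middle line.
- window (a point): Middle of the reader's long black window, facing the board, 120 mm from the board's middle line and 66 mm above the table. The reader is a grey bar 420 mm long (along station y), station x 120 to 170 mm, 103 mm tall, on the side away from the robot.
- trigger (a joint): Travel of the reader's push button (m): 0 up, 0.006 fully down, springs back by itself; fully down takes about 5 N. Grey round cap, 34 mm across, on a black housing.
- trigger_top (a point): Centre of the top of the push button's cap (when up), on the left end of the board, 255 mm from the station's origin along its y. Pressed straight down.
- jar1: Stoneware glaze jar, 62 mm across, 104 mm tall, wall 4 mm (mouth 54 mm), about 0.3 kg. Origin: centre of its underside; z up; its own +x points out through the middle of its white code label, which covers about 80 degrees of its side with a white tab 25 mm wide folded over the rim to the inside. Starts open and upright on the table; 3 or 4 of the four jars are present.
- jar2: Stoneware glaze jar, 62 mm across, 104 mm tall, wall 4 mm (mouth 54 mm), about 0.3 kg. Origin: centre of its underside; z up; its own +x points out through the middle of its white code label, which covers about 80 degrees of its side with a white tab 25 mm wide folded over the rim to the inside. Starts open and upright on the table; 3 or 4 of the four jars are present.
- jar3: Stoneware glaze jar, 62 mm across, 88 mm tall, wall 4 mm (mouth 54 mm), about 0.3 kg. Origin: centre of its underside; z up; its own +x points out through the middle of its white code label, which covers about 80 degrees of its side with a white tab 25 mm wide folded over the rim to the inside. Starts open and upright on the table; 3 or 4 of the four jars are present.
- jar4: Stoneware glaze jar, 62 mm across, 88 mm tall, wall 4 mm (mouth 54 mm), about 0.3 kg. Origin: centre of its underside; z up; its own +x points out through the middle of its white code label, which covers about 80 degrees of its side with a white tab 25 mm wide folded over the rim to the inside. Starts open and upright on the table; 3 or 4 of the four jars are present.
- lid1: Loose stoneware lid, right way up; all four are alike, fit any jar; one may be spare. Disc 64 mm across, 6 mm thick; below it a bevelled spigot 47 mm across, 8 mm deep, that drops into a jar's mouth; above it a knob 22 mm across, 22 mm high; 80 g. Origin: centre of the spigot's underside; z up. Lying free it rests on the spigot. Seated, the disc is on the rim, origin 8 mm below the rim.
- lid2: Loose stoneware lid, right way up; all four are alike, fit any jar; one may be spare. Disc 64 mm across, 6 mm thick; below it a bevelled spigot 47 mm across, 8 mm deep, that drops into a jar's mouth; above it a knob 22 mm across, 22 mm high; 80 g. Origin: centre of the spigot's underside; z up. Lying free it rests on the spigot. Seated, the disc is on the rim, origin 8 mm below the rim.
- lid3: Loose stoneware lid, right way up; all four are alike, fit any jar; one may be spare. Disc 64 mm across, 6 mm thick; below it a bevelled spigot 47 mm across, 8 mm deep, that drops into a jar's mouth; above it a knob 22 mm across, 22 mm high; 80 g. Origin: centre of the spigot's underside; z up. Lying free it rests on the spigot. Seated, the disc is on the rim, origin 8 mm below the rim.
- lid4: Loose stoneware lid, right way up; all four are alike, fit any jar; one may be spare. Disc 64 mm across, 6 mm thick; below it a bevelled spigot 47 mm across, 8 mm deep, that drops into a jar's mouth; above it a knob 22 mm across, 22 mm high; 80 g. Origin: centre of the spigot's underside; z up. Lying free it rests on the spigot. Seated, the disc is on the rim, origin 8 mm below the rim.
- water_bowl: Bystander: dark water bowl, 90 mm across, 38 mm tall, standing among the jars and lids. Origin: centre of its underside. Leave it where it is.
- rolling_pin2: Bystander: wooden rolling pin 200 mm long (own x), 44 mm thick, lying between the robot and the board. Origin: middle of its underside.
- modelling_tool: Bystander: flat wooden modelling tool 185 mm long (own x), up to 16 mm wide and 8 mm thick, lying between the jars and lids. Origin: near the middle of its underside.
- rib: Bystander: flat wooden potter's rib (scraper), 70 x 40 x 6 mm, lying left among the jars and lids. Origin: centre of its underside.
Not all that is in view belongs to the job. Leave any green look-alike of the lid2 alone.

How it is judged:
By the outcome, as a careful person would: the job done as asked, in the order asked, and still so for the second after the job is handed in, with the robot touching nothing.
Of jar1, jar2, jar3, jar4 only 3 to 4 are there at a start; the rules pass over those that are not, and their reading is None.
At some moment in a run one of jar1, jar2, jar3, jar4, lid1, lid2, lid3, lid4 may be knocked a few centimetres aside while the robot is not near it.
It also fails if it takes over 210 s, if anything falls off the work surface, if the arm or the gripper's body presses on something with over 40 N, if the wrist force passes 120 N, or if a joint passes its speed limit or range.

ROBOT

A 6-joint arm with a two-finger parallel gripper is mounted at the origin on the work surface. World frame = base frame: x ahead of the robot, y to its left, z up, the work surface at z = 0. Lengths are in m, angles in rad, forces in N, time in s.
With the tool pointing down it reaches from about 0.25 to 0.725 m from the base axis. Payload 4 kg.
Tool frame: the origin (TCP) lies on the centre line of the jaws, within the pads' length; the fingertips stand ahead of it and the grasp point (between the pads) lies 11 mm behind it (bot.tip_extent is the z of the fingertips in the tool frame, in m); z points along the fingers, y is the direction in which the jaws open and shut (so a half turn about z gives the same grasp; the last joint's range is limited). The gripper opens to 85 mm and grips with 20 to 120 N. Pads are 22 mm wide; open, the fingers measure 114 mm over their backs; the gripper's body (76 mm by 85 mm) begins 54 mm behind the grasp point. The pads swing forward as they close: fully open they stand 13 mm farther back than shut.
Start: joints at [-1.188, 0.241, 0.005, 1.335, 0, 1.571], TCP at [0.187, -0.464, 0.239] pointing down, gripper open.
Joint ranges: [-2.72, 2.72], [-1.05, 1.87], [-1.09, 1.28], [-1.99, 2.15], [-1.42, 1.44], [-3.14, 3.14]. Speed limits (rad/s): [2.79, 2.79, 3.14, 3.14, 3.14, 3.14].

INTERFACE

Orientations are given as a unit quaternion [x, y, z, w].
In Python, from workcell import bot gives the robot as it stands.
- The arm moves only by the shell command python3 -m jog 'ROWS'. ROWS is JSON, a list that holds one entry, the list of rows, each a list of 7 numbers: the shift along the world's x, y, z in m, then the turn, a rotation vector about the world's x, y, z in degrees, then the closure in counts, from 0 (fully open) to 255 (shut). In form: [[[tx, ty, tz, ax, ay, az, fingers], ...]]. A call has 1 to 10 rows; each row is the pose to reach, as a shift and turn from the pose commanded when the call began; what a row does not reach only later rows make up. A row lasts 1/12 s, in which the tool goes at most 41.7 mm and 7.16 degrees, less where a joint would pass 70% of its speed; a pose out of reach is approached as far as the arm can. A call with a gripper value outside its range is refused whole. The fingers move at their own pace and stop on an object; the grip force is fixed at half the most. Time passes only in rows, so rows that repeat a pose let the fingers close. It gives the time, the measured TCP pose, the force and the opening at its end, in the units of the state.
- bot.get_obs(): the state, without advancing time (a new reading comes with each control period).
- bot.camera(name): name is "scene" or "side" or "wrist"; returns the picture (480x640x3 uint8, blue, green, red); there is no depth.
- bot.camera_model(name): a dict with "K" (3x3 intrinsics, pixels), "k1" (the pictures are not rectified: a ray, as slopes to the right and down, at radius r is drawn at 1 + k1 r^2 times it, then the intrinsics apply), "T" (4x4, takes a point from camera to world coordinates). Camera axes: x right, y down, z forward; pixel columns grow to the right and rows downward; lengths in m; the calibration is good to about 2 mm. A picture is of the moment at which its call begins: read the wrist's pose just before it. camera_model takes no time and is no camera call; for the wrist camera it gives the pose at the moment of the call.
- bot.job_done(): hands the job in, once; it reports no verdict.
The state is a dict: "clock": time; "joint_pos": joint angles; "joint_vel": joint speeds; "tau": joint torques, N m; "eef_pos": TCP position; "tool_rot": TCP orientation; "ft_force": force on the tool from outside, world axes, zero at the start; "ft_torque": the same for the moment, N m; "grip_width": finger opening in m.
Only numpy, scipy, OpenCV 4.12 (cv2) and the standard library are available. Lean on these libraries where they do the work, as an engineer would, in place of code of your own. Each camera call takes 0.05 s, during which the arm holds its last target. There are 200 camera calls.

## Working session

There is one attempt and no reset: what is moved stays moved. The work goes in short steps, Python scripts to look and compute and a shell command to move; the robot and the scene stay as the last step left them, time stands still between calls to the robot, and variables do not carry over. Pictures are saved under pics/ and viewed, about 12 in all and at most 16, crops included, and the job is handed in when it is done.

```bash
ls; mkdir -p pics; cat > h.py <<'E'
import numpy as np, cv2
from workcell import bot
def model(n): 
    m=bot.camera_model(n); return np.array(m["K"]),m["k1"],np.array(m["T"])
def ray(m,u,v):
    K,k1,T=m; d=np.linalg.solve(K,[u,v,1.])[:2]; s=d.copy()
    for _ in range(20): s=d/(1+k1*(s@s))
    return T[:3,3],T[:3,:3]@np.array([s[0],s[1],1.])
def onz(m,u,v,z):
    o,d=ray(m,u,v); return o+d*(z-o[2])/d[2]
def proj(m,p):
    K,k1,T=m; q=T[:3,:3].T@(np.asarray(p,float)-T[:3,3]); s=q[:2]/q[2]; s=s*(1+k1*(s@s)); return (K@[s[0],s[1],1])[:2]
def snap(n,f):
    m=model(n); i=bot.camera(n); cv2.imwrite(f"pics/{f}.png",i); return i,m
E
python3 - <<'E'
from h import *
for n in("scene","side","wrist"):
    i,m=snap(n,n+"0"); print(n,m[0].round(1).tolist(),m[1],m[2].round(3).tolist())
o=bot.get_obs();print(o["clock"],o["eef_pos"],o["tool_rot"],o["ft_force"],bot.tip_extent)
E
```

```text
pics
scene [[461.1, 0.0, 328.8], [0.0, 461.1, 240.0], [0.0, 0.0, 1.0]] -0.011172279142684339 [[-0.652, 0.44, -0.618, 1.247], [0.758, 0.38, -0.53, 0.708], [0.002, -0.814, -0.581, 0.724], [0.0, 0.0, 0.0, 1.0]]
side [[484.4, 0.0, 324.0], [0.0, 484.4, 244.4], [0.0, 0.0, 1.0]] 0.012881366099749878 [[-0.78, -0.485, 0.396, 0.08], [-0.626, 0.602, -0.496, 0.668], [0.002, -0.635, -0.773, 0.942], [0.0, 0.0, 0.0, 1.0]]
wrist [[338.2, 0.0, 318.1], [0.0, 338.2, 235.4], [0.0, 0.0, 1.0]] -0.033221334184617236 [[0.374, -0.877, -0.303, 0.265], [-0.928, -0.354, -0.119, -0.433], [-0.003, 0.326, -0.946, 0.373], [0.0, 0.0, 0.0, 1.0]]
0.15 [ 0.18658643 -0.46337796  0.23861262] [ 9.81741865e-01  1.90216369e-01 -1.56154631e-04 -7.87314057e-04] [-0.19890842 -0.21676987  0.09166115] 0.008
```

View pics/scene0.png

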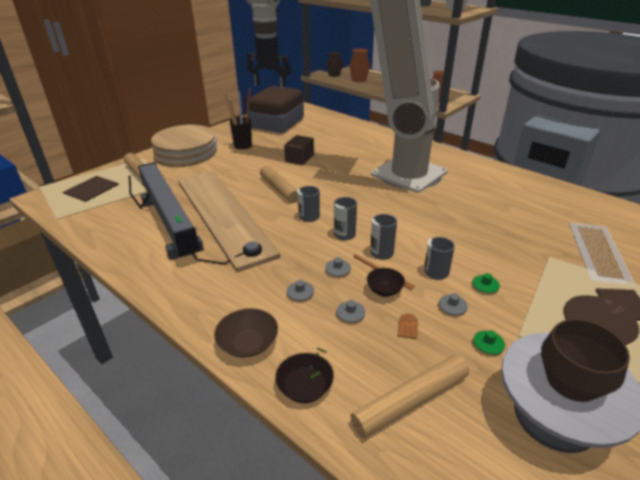

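View pics/side0.png

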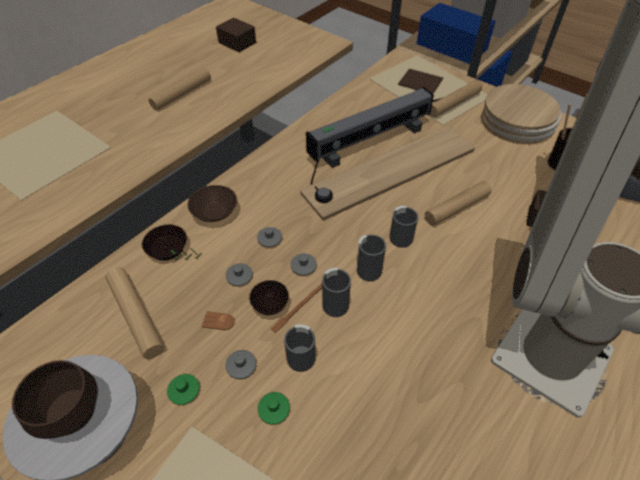

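```bash
python3 - <<'E'
from h import *
s=model("side");c=model("scene")
P=lambda m,u,v,z:onz(m,u,v,z).round(3)
print("button",P(s,324,194,.04),P(c,252,248,.04))
for a,b in (((403,213),(308,192)),((371,243),(345,204)),((336,277),(383,221)),((300,335),(439,243))):print("jarrim",P(s,*a,.1),P(c,*b,.1), P(s,*a,.088),P(c,*b,.088))
for a,b in (((269,233),(338,263)),((238,268),(299,286)),((303,259),(351,306)),((304,259),(338,263)),((269,233),(299,286)),((238,268),(351,306)),((240,358),(453,299))):print("lidknob",P(s,*a,.03),P(c,*b,.03))
print("board corners side",[P(s,*a,.018) for a in((303,192),(320,214),(475,150),(452,135))])
print("board corners scene",[P(c,*a,.018) for a in((238,265),(278,252),(212,172),(180,182))])
i=cv2.imread("pics/side0.png")[110:390,190:490];j=cv2.imread("pics/scene0.png")[150:340,270:490]
cv2.imwrite("pics/c1.png",cv2.resize(i,None,fx=2,fy=2,interpolation=3));
k=cv2.resize(j,(660,570),interpolation=3);cv2.imwrite("pics/c2.png",k)
E
```

```text
button [ 0.649 -0.045  0.04 ] [ 0.67  -0.038  0.04 ]
jarrim [ 0.426 -0.065  0.1  ] [ 0.449 -0.051  0.1  ] [ 0.43  -0.076  0.088] [ 0.433 -0.065  0.088]
jarrim [0.431 0.058 0.1  ] [0.432 0.065 0.1  ] [0.436 0.049 0.088] [0.416 0.053 0.088]
jarrim [0.435 0.182 0.1  ] [0.434 0.188 0.1  ] [0.44  0.175 0.088] [0.418 0.178 0.088]
jarrim [0.405 0.335 0.1  ] [0.425 0.34  0.1  ] [0.409 0.33  0.088] [0.409 0.333 0.088]
lidknob [0.676 0.14  0.03 ] [0.566 0.155 0.03 ]
lidknob [0.659 0.265 0.03 ] [0.689 0.141 0.03 ]
lidknob [0.558 0.149 0.03 ] [0.663 0.271 0.03 ]
lidknob [0.556 0.148 0.03 ] [0.566 0.155 0.03 ]
lidknob [0.676 0.14  0.03 ] [0.689 0.141 0.03 ]
lidknob [0.659 0.265 0.03 ] [0.663 0.271 0.03 ]
lidknob [0.493 0.424 0.03 ] [0.499 0.428 0.03 ]
board corners side [array([ 0.712, -0.032,  0.018]), array([0.625, 0.002, 0.018]), array([ 0.433, -0.482,  0.018]), array([ 0.52 , -0.502,  0.018])]
board corners scene [array([ 0.721, -0.035,  0.018]), array([0.62 , 0.001, 0.018]), array([ 0.454, -0.483,  0.018]), array([ 0.564, -0.505,  0.018])]
```

View pics/c2.png

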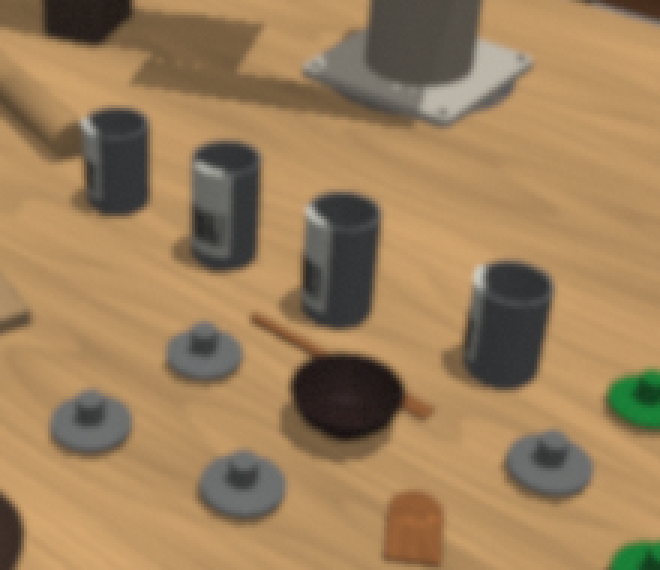

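View pics/c1.png

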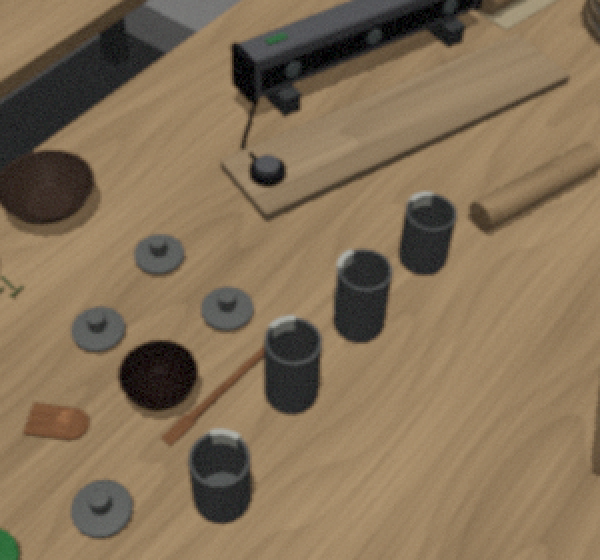

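```bash
R='[0.213,0.264,0.09,0,0,68,0]'; python3 -m jog '[[[0.213,0.264,0.09,0,0,68,0],[0.213,0.264,0.09,0,0,68,0],[0.213,0.264,0.09,0,0,68,0],[0.213,0.264,0.09,0,0,68,0],[0.213,0.264,0.09,0,0,68,0],[0.213,0.264,0.09,0,0,68,0],[0.213,0.264,0.09,0,0,68,0],[0.213,0.264,0.09,0,0,68,0],[0.213,0.264,0.09,0,0,68,0],[0.213,0.264,0.09,0,0,68,0]]]'
python3 -m jog '[[[0,0,0,0,0,0,0],[0,0,0,0,0,0,0]]]'
python3 -c "
from h import *
snap('wrist','w1'); o=bot.get_obs(); print(o['joint_pos'])"
python3 -m jog '[[[0.05,0.45,0.03,0,0,0,0],[0.05,0.45,0.03,0,0,0,0],[0.05,0.45,0.03,0,0,0,0],[0.05,0.45,0.03,0,0,0,0],[0.05,0.45,0.03,0,0,0,0],[0.05,0.45,0.03,0,0,0,0],[0.05,0.45,0.03,0,0,0,0],[0.05,0.45,0.03,0,0,0,0],[0.05,0.45,0.03,0,0,0,0],[0.05,0.45,0.03,0,0,0,0]]]'
python3 -m jog '[[[0,0,0,0,0,0,0],[0,0,0,0,0,0,0],[0,0,0,0,0,0,0]]]'
python3 - <<'E'
from h import *
import pickle
i,m=snap('wrist','w2'); o=bot.get_obs(); print(o['joint_pos']); pickle.dump(m,open('w2.pkl','wb')); print(m[2])
E
```

```text
clock: 0.98
eef_pos: [0.4023, -0.197, 0.3303]
tool_rot: [0.704, 0.711, 0.001, 0.001]
ft_force: [0.0, 0.4, -0.4]
grip_width: 0.0852
clock: 1.15
eef_pos: [0.3997, -0.1995, 0.329]
tool_rot: [0.708, 0.706, -0.0, -0.0]
ft_force: [0.4, -0.8, 0.5]
grip_width: 0.0858
[-4.63936144e-01  1.12841109e-01  7.94639676e-02  1.53839758e+00
 -1.54061646e-04  1.11000059e+00]
clock: 2.03
eef_pos: [0.4456, 0.2143, 0.3568]
tool_rot: [0.709, 0.705, -0.0, 0.0]
ft_force: [1.5, -0.7, 0.0]
grip_width: 0.0853
clock: 2.28
eef_pos: [0.4456, 0.2125, 0.3563]
tool_rot: [0.708, 0.706, -0.001, -0.0]
ft_force: [-0.1, -0.2, 0.7]
grip_width: 0.0856
[ 4.44203937e-01  2.11722298e-01  2.69189513e-01  1.62937676e+00
 -3.61122217e-04  2.01864737e+00]
[[ 0.9999961  -0.001732   -0.00219042  0.44644627]
 [-0.00235121 -0.94542163 -0.32584109  0.29627949]
 [-0.00150651  0.32584497 -0.94542202  0.49073752]
 [ 0.          0.          0.          1.        ]]
```

View pics/w1.png

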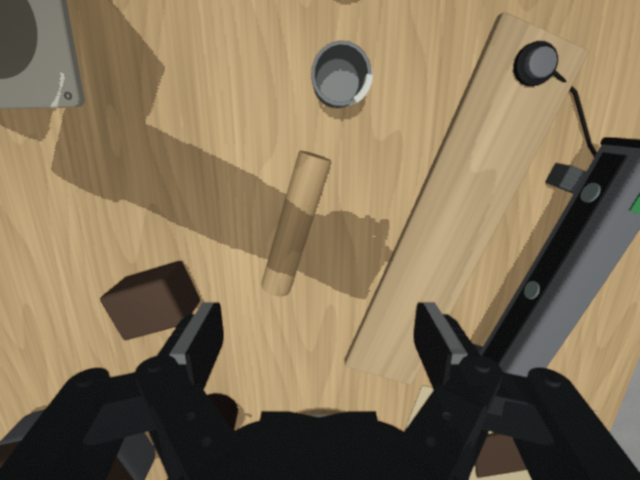

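View pics/w2.png

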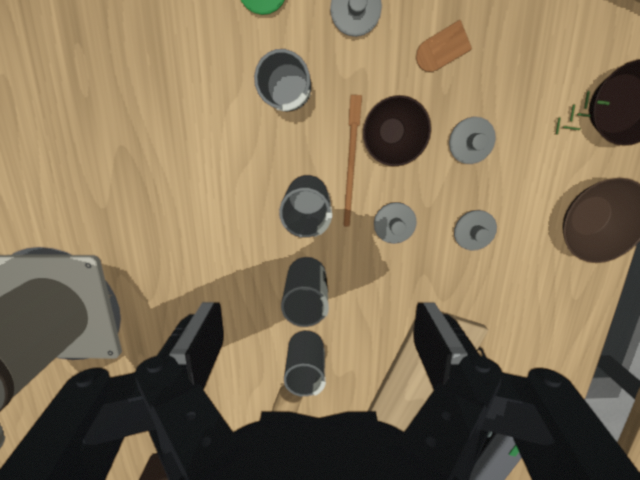

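```bash
cat >> h.py <<'E'
from scipy.optimize import least_squares
def greymask(i):
    h=cv2.cvtColor(i,cv2.COLOR_BGR2HSV); return ((h[...,1]<75)&(h[...,2]>25)).astype(np.uint8)*255 
def fitc(m,i,uv,z,r,half=True,win=60):
    """circle of radius r on plane z near pixel uv: outer contour of grey blob, points away from nadir"""
    M=greymask(i); M=cv2.morphologyEx(M,cv2.MORPH_CLOSE,np.ones((9,9)))
    M=cv2.morphologyEx(M,cv2.MORPH_OPEN,np.ones((5,5)))
    cs,_=cv2.findContours(M,cv2.RETR_EXTERNAL,cv2.CHAIN_APPROX_NONE)
    c=max(cs,key=lambda c:cv2.pointPolygonTest(c,tuple(map(float,uv)),True))[:,0]
    P=np.array([onz(m,u,v,z)[:2] for u,v in c]); q=onz(m,*uv,z)[:2]; n=q-m[2][:2,3]; 
    if half and np.linalg.norm(n)>.02: P=P[(P-q)@(n/np.linalg.norm(n))>-.005]
    P=P[np.linalg.norm(P-q,axis=1)<r+.02]
    s=least_squares(lambda c:np.linalg.norm(P-c,axis=1)-r,q,loss="soft_l1",f_scale=.002)
    return s.x,np.sqrt(np.mean(s.fun**2)),len(P)
def tab(m,i,c,z):
    """direction (deg) of white pixels on the rim annulus"""
    h=cv2.cvtColor(i,cv2.COLOR_BGR2HSV); u0,v0=proj(m,[*c,z]); A=[]
    for v in range(max(0,int(v0)-70),min(480,int(v0)+70)):
        for u in range(max(0,int(u0)-70),min(640,int(u0)+70)):
            if h[v,u,1]<60 and h[v,u,2]>185:
                d=onz(m,u,v,z)[:2]-c
                if .023<np.linalg.norm(d)<.034: A.append(d/np.linalg.norm(d))
    if not A: return None,0
    a=np.sum(A,0); ang=np.degrees(np.arctan2(a[1],a[0]))
    rel=[np.degrees(np.arctan2(a[0]*d[1]-a[1]*d[0],a@d)) for d in A]
    return ang,len(A),np.percentile(rel,[3,97]).round()
E
python3 - <<'E'
from h import *
import pickle
m2=pickle.load(open('w2.pkl','rb')); T1=m2[2].copy(); T1[:3,3]+=np.array([.3997,-.1995,.329])-[.4456,.2125,.3563]; m1=(m2[0],m2[1],T1)
pickle.dump(m1,open('w1.pkl','wb'))
i1=cv2.imread('pics/w1.png');i2=cv2.imread('pics/w2.png')
for n,m,i,uv,z in (("A",m1,i1,(342,74),.088),("A",m2,i2,(306,372),.088),("B",m2,i2,(304,300),.104),("C",m2,i2,(306,212),.104),("D",m2,i2,(285,82),.088)):
    c,e,k=fitc(m,i,uv,z,.031); print(n,c.round(4),e.round(4),k,tab(m,i,c,z))
for n,uv in (("L1",(395,223)),("L2",(474,231)),("L3",(472,141)),("L4",(356,12))):
    print(n,fitc(m2,i2,uv,.014,.032,half=False))
print([onz(m1,*p,.018)[:2].round(4) for p in((505,13),(347,363),(583,48))],"btn",[onz(m1,543,64,z)[:2].round(3) for z in(.035,.05)])
print("btn scene",[onz(model("side"),324,191,z)[:2].round(3) for z in(.035,.05)],[onz(model("scene"),252,246,z)[:2].round(3) for z in(.035,.05)])
E
```

```text
A [ 0.4236 -0.0724] 0.0006 101 (np.float64(-27.488894856348242), 180, array([-28.,  26.]))
A [ 0.4247 -0.0704] 0.0011 75 (np.float64(-34.30360608067453), 67, array([-27.,  27.]))
B [0.4275 0.064 ] 0.0027 80 (None, 0)
C [0.4308 0.1918] 0.0008 82 (np.float64(-7.036981513884361), 24, array([-6.,  5.]))
D [0.4065 0.3377] 0.0005 99 (np.float64(-61.93557419468843), 133, array([-28.,  27.]))
L1 (array([0.55850187, 0.15109687]), np.float64(0.0007772379182145581), 117)
L2 (array([0.67966848, 0.13964422]), np.float64(0.0006271112338405208), 118)
L3 (array([0.65664706, 0.2693761 ]), np.float64(0.0006473151234753624), 133)
L4 (array([0.49183782, 0.42629011]), np.float64(0.009027841048155377), 143)
[array([0.6168, 0.0031]), array([ 0.4455, -0.4867]), array([ 0.7184, -0.0317])] btn [array([ 0.662, -0.053]), array([ 0.653, -0.055])]
btn scene [array([ 0.66 , -0.057]), array([ 0.65 , -0.045])] [array([ 0.66, -0.05]), array([ 0.673, -0.034])]
```

```bash
python3 -m jog '[[[-0.006,-0.18,0,0,0,0,0],[-0.006,-0.18,0,0,0,0,0],[-0.006,-0.18,0,0,0,0,0],[-0.006,-0.18,0,0,0,0,0],[-0.006,-0.18,0,0,0,0,0],[-0.006,-0.18,0,0,0,0,0],[-0.006,-0.18,0,0,0,0,0],[-0.006,-0.18,0,0,0,0,0]]]'
python3 - <<'E'
from h import *
import pickle
i,m=snap('wrist','w3'); pickle.dump(m,open('w3.pkl','wb'))
for n,c0,z in (("A",(.424,-.0715),.088),("B",(.4275,.064),.104),("C",(.4308,.1918),.104)):
    c,e,k=fitc(m,i,proj(m,[*c0,z]),z,.031); print(n,c.round(4),e.round(4),k,tab(m,i,c,z))
print(bot.get_obs()["eef_pos"])
E
python3 -m jog '[[[-0.016,-0.104,-0.19,0,0,0,0],[-0.016,-0.104,-0.19,0,0,0,0],[-0.016,-0.104,-0.19,0,0,0,0],[-0.016,-0.104,-0.19,0,0,0,0],[-0.016,-0.104,-0.19,0,0,0,0],[-0.016,-0.104,-0.19,0,0,0,0],[-0.016,-0.104,-0.19,0,0,0,0],[-0.016,-0.104,-0.19,0,0,0,0]]]'
```

```text
clock: 3.0
eef_pos: [0.4394, 0.0329, 0.357]
tool_rot: [0.708, 0.706, 0.0, -0.0]
ft_force: [-0.3, -0.2, -0.6]
grip_width: 0.0852
A [ 0.4249 -0.0698] 0.0009 70 (None, 0)
B [0.4275 0.0644] 0.0006 86 (np.float64(3.956522424122164), 127, array([-27.,  26.]))
C [0.4298 0.1897] 0.0005 100 (np.float64(-23.321195277947016), 170, array([-28.,  25.]))
[0.43951973 0.03349422 0.35695016]
clock: 3.72
eef_pos: [0.4245, -0.0698, 0.1676]
tool_rot: [0.707, 0.707, 0.0, -0.0]
ft_force: [0.8, 0.0, 0.5]
grip_width: 0.0849
```

View pics/w3.png

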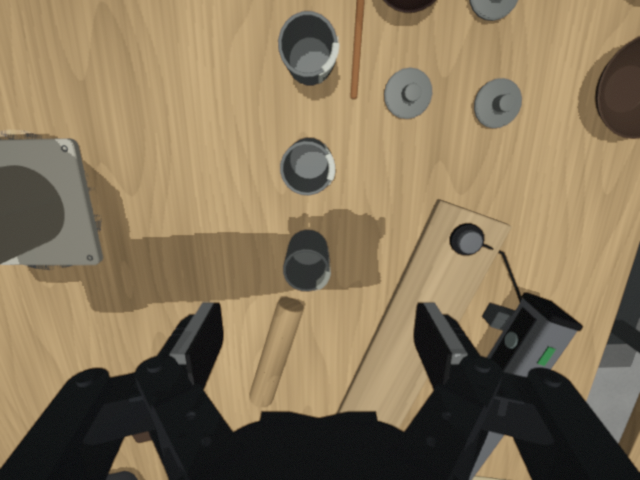

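```bash
python3 -m jog '[[[0,-0.001,-0.108,0,0,0,0],[0,-0.001,-0.108,0,0,0,0],[0,-0.001,-0.108,0,0,0,0],[0,-0.001,-0.108,0,0,0,0],[0,-0.001,-0.108,0,0,0,255],[0,-0.001,-0.108,0,0,0,255],[0,-0.001,-0.108,0,0,0,255],[0,-0.001,-0.108,0,0,0,255],[0,-0.001,-0.108,0,0,0,255],[0,-0.001,-0.108,0,0,0,255]]]'
python3 - <<'E'
from h import *
import pickle
m=pickle.load(open('w3.pkl','rb'))
print([onz(m,*p,.018)[:2].round(4) for p in((440,200),(508,224),(340,411))],"btn",[onz(m,467,239,z)[:2].round(3) for z in(.035,.05)])
E
```

```text
clock: 4.55
eef_pos: [0.4261, -0.0715, 0.062]
tool_rot: [0.707, 0.707, 0.002, 0.002]
ft_force: [-2.6, 0.2, 5.3]
grip_width: 0.0603
[array([0.6149, 0.0072]), array([ 0.7207, -0.0291]), array([ 0.4786, -0.3844])] btn [array([ 0.654, -0.046]), array([ 0.647, -0.041])]
```

```bash
python3 -m jog '[[[0,0,0.1,0,0,0,255],[0,0,0.1,0,0,0,255],[0,0,0.1,0,0,0,255],[0.0955,-0.377,0.1,0,0,8.4,255],[0.0955,-0.377,0.1,0,0,8.4,255],[0.0955,-0.377,0.1,0,0,8.4,255],[0.0955,-0.377,0.1,0,0,8.4,255],[0.0955,-0.377,0.1,0,0,8.4,255],[0.0955,-0.377,0.1,0,0,8.4,255],[0.0955,-0.377,0.1,0,0,8.4,255]]]'
python3 -m jog '[[[0,0,0,0,0,0,255],[0,0,0,0,0,0,255]]]'
```

```text
clock: 5.38
eef_pos: [0.4951, -0.3515, 0.1612]
tool_rot: [0.654, 0.757, 0.0, 0.002]
ft_force: [0.2, -0.3, -3.0]
grip_width: 0.0602
clock: 5.55
eef_pos: [0.4946, -0.3517, 0.1596]
tool_rot: [0.655, 0.756, 0.0, 0.001]
ft_force: [0.1, 1.0, -2.7]
grip_width: 0.0602
```

```bash
python3 -m jog '[[[0.0254,-0.0963,0,0,0,0,255],[0.0254,-0.0963,0,0,0,0,255],[0.0254,-0.0963,0,0,0,0,255],[0.0254,-0.0963,0,0,0,0,255],[0.0254,-0.0963,-0.04,0,0,0,255],[0.0254,-0.0963,-0.07,0,0,0,255],[0.0254,-0.0963,-0.081,0,0,0,255],[0.0254,-0.0963,-0.081,0,0,0,255],[0.0254,-0.0963,-0.081,0,0,0,255]]]'
python3 -m jog '[[[0,0,0,0,0,0,255],[0,0,0,0,0,0,0],[0,0,0,0,0,0,0],[0,0,0,0,0,0,0],[0,0,0,0,0,0,0]]]'
python3 -m jog '[[[0,0,0.05,0,0,0,0],[0,0,0.1,0,0,0,0],[0,0,0.1,0,0,0,0],[-0.04,0.25,0.23,0,0,-8.4,0],[-0.04,0.25,0.23,0,0,-8.4,0],[-0.04,0.25,0.23,0,0,-8.4,0],[-0.04,0.25,0.23,0,0,-8.4,0],[-0.04,0.25,0.23,0,0,-8.4,0],[-0.04,0.25,0.23,0,0,-8.4,0],[-0.04,0.25,0.23,0,0,-8.4,0]]]'
python3 - <<'E'
from h import *
import pickle
i,m=snap('wrist','w4'); pickle.dump(m,open('w4.pkl','wb'));print(bot.get_obs()["eef_pos"])
z=.106;c,e,k=fitc(m,i,proj(m,[.52,-.448,z]),z,.031); print(c.round(4),e.round(4),k,tab(m,i,c,z))
E
```

```text
clock: 6.3
eef_pos: [0.5198, -0.4438, 0.0796]
tool_rot: [0.653, 0.757, 0.0, 0.0]
ft_force: [-0.3, -0.1, -2.3]
grip_width: 0.0601
clock: 6.72
eef_pos: [0.5198, -0.4456, 0.0784]
tool_rot: [0.654, 0.757, 0.0, 0.001]
ft_force: [-0.0, 0.2, 0.6]
grip_width: 0.0853
clock: 7.55
eef_pos: [0.4789, -0.1933, 0.3098]
tool_rot: [0.707, 0.707, 0.001, 0.001]
ft_force: [0.4, 0.8, 0.3]
grip_width: 0.0855
[ 0.47926158 -0.18926742  0.31362286]
[ 0.5245 -0.4454] 0.0071 83 (np.float64(-22.05801100278125), 81, array([-26.,  26.]))
```

View pics/w4.png

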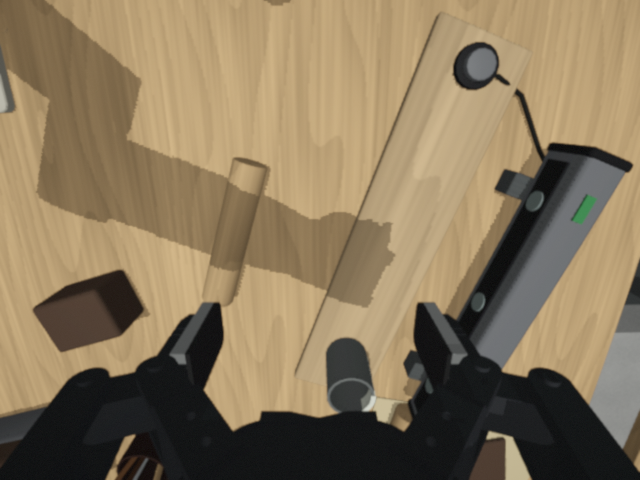

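```bash
python3 - <<'E'
from h import *
import pickle
m=pickle.load(open('w4.pkl','rb'))
a,b,c=[onz(m,*p,.018)[:2] for p in((440,12),(531,48),(296,373))]
print(a.round(4),b.round(4),c.round(4),"len",np.linalg.norm(a-c),np.linalg.norm(a-b),"angs",np.degrees(np.arctan2(*(a-c)[::-1])),np.degrees(np.arctan2(*(b-a)[::-1])))
x=np.array([np.cos(np.radians(-19.1)),np.sin(np.radians(-19.1))]);y=np.array([-x[1],x[0]])
print("O",a+.06*x-.295*y, c+.06*x+.235*y)
print("btn",[onz(m,479,62,z)[:2].round(3) for z in(.035,.045)])
# rim center by ellipse picks
print("rim",[onz(m,u,v,.106)[:2].round(4) for u,v in((328,392),(375,392),(351,378),(351,411))])
print("reader top edge front",[onz(m,u,v,.103)[:2].round(4) for u,v in((571,157),(460,345))])
E
python3 -m jog '[[[-0.052,0.253,-0.1,0,0,-20,0],[-0.052,0.253,-0.1,0,0,-20,0],[-0.052,0.253,-0.1,0,0,-20,0],[-0.052,0.253,-0.1,0,0,-20,0],[-0.052,0.253,-0.1,0,0,-20,0],[-0.052,0.253,-0.1,0,0,-20,0],[-0.052,0.253,-0.1,0,0,-20,0],[-0.052,0.253,-0.1,0,0,-20,0],[-0.052,0.253,-0.1,0,0,-20,0]]]'
```

```text
[0.6146 0.0046] [ 0.7236 -0.0297] [ 0.4452 -0.4832] len 0.5163568042909455 0.11425962963253153 angs 70.8482780378836 -17.45326773666998
O [ 0.574733   -0.29377348] [ 0.5787569  -0.28072864]
btn [array([ 0.658, -0.048]), array([ 0.653, -0.049])]
rim [array([ 0.4921, -0.4362]), array([ 0.5519, -0.4365]), array([ 0.5206, -0.414 ]), array([ 0.5224, -0.468 ])]
reader top edge front [array([ 0.7351, -0.1436]), array([ 0.652, -0.368])]
clock: 8.35
eef_pos: [0.4268, 0.0587, 0.2075]
tool_rot: [0.818, 0.575, -0.001, -0.0]
ft_force: [-0.5, 0.2, -0.2]
grip_width: 0.0852
```

```bash
python3 -m jog '[[[0.0007,0.006,-0.03,0,0,0,0],[0.0007,0.006,-0.07,0,0,0,0],[0.0007,0.006,-0.11,0,0,0,0],[0.0007,0.006,-0.132,0,0,0,0],[0.0007,0.006,-0.132,0,0,0,0],[0.0007,0.006,-0.132,0,0,0,255],[0.0007,0.006,-0.132,0,0,0,255],[0.0007,0.006,-0.132,0,0,0,255],[0.0007,0.006,-0.132,0,0,0,255],[0.0007,0.006,-0.132,0,0,0,255]]]'
python3 -m jog '[[[0,0,0,0,0,0,255],[0,0,0.03,0,0,0,255],[0,0,0.07,0,0,0,255],[0,0,0.1,0,0,0,255],[0.1275,-0.411,0.1,0,0,-23.5,255],[0.1275,-0.411,0.1,0,0,-23.5,255],[0.1275,-0.411,0.1,0,0,-23.5,255],[0.1275,-0.411,0.1,0,0,-23.5,255],[0.1275,-0.411,0.1,0,0,-23.5,255],[0.1275,-0.411,0.1,0,0,-23.5,255]]]'
python3 -m jog '[[[0,0,0,0,0,0,255],[0,0,0,0,0,0,255]]]'
```

```text
clock: 9.18
eef_pos: [0.4298, 0.0636, 0.0781]
tool_rot: [0.82, 0.573, 0.002, 0.001]
ft_force: [-2.4, -0.6, 5.9]
grip_width: 0.0612
clock: 10.02
eef_pos: [0.503, -0.1775, 0.177]
tool_rot: [0.919, 0.394, 0.001, 0.001]
ft_force: [1.0, 0.9, -2.0]
grip_width: 0.061
clock: 10.18
eef_pos: [0.5029, -0.1778, 0.1762]
tool_rot: [0.92, 0.392, 0.001, 0.001]
ft_force: [-0.4, 0.9, -2.4]
grip_width: 0.061
```

```bash
python3 -m jog '[[[0.052,-0.1688,0,0,0,0,255],[0.052,-0.1688,0,0,0,0,255],[0.052,-0.1688,0,0,0,0,255],[0.052,-0.1688,0,0,0,0,255],[0.052,-0.1688,0,0,0,0,255],[0.052,-0.1688,-0.03,0,0,0,255],[0.052,-0.1688,-0.06,0,0,0,255],[0.052,-0.1688,-0.081,0,0,0,255],[0.052,-0.1688,-0.081,0,0,0,255],[0.052,-0.1688,-0.081,0,0,0,255]]]'
python3 -m jog '[[[0,0,0,0,0,0,255],[0,0,0,0,0,0,0],[0,0,0,0,0,0,0],[0,0,0,0,0,0,0],[0,0,0,0,0,0,0],[0,0,0.04,0,0,0,0],[0,0,0.08,0,0,0,0],[0,0,0.12,0,0,0,0],[0,0,0.12,0,0,0,0]]]'
python3 -m jog '[[[-0.07,0.3,0.2,0,0,43.5,0],[-0.07,0.3,0.2,0,0,43.5,0],[-0.07,0.3,0.2,0,0,43.5,0],[-0.07,0.3,0.2,0,0,43.5,0],[-0.07,0.3,0.2,0,0,43.5,0],[-0.07,0.3,0.2,0,0,43.5,0],[-0.07,0.3,0.2,0,0,43.5,0],[-0.07,0.3,0.2,0,0,43.5,0],[-0.07,0.3,0.2,0,0,43.5,0]]]'
python3 - <<'E'
from h import *
import pickle
i,m=snap('wrist','w5'); pickle.dump(m,open('w5.pkl','wb'));print(bot.get_obs()["eef_pos"])
for c0,z in(((.522,-.443),.106),((.555,-.347),.122),((.43,.19),.104)):
    c,e,k=fitc(m,i,proj(m,[*c0,z]),z,.031); print(c.round(4),e.round(4),k,tab(m,i,c,z))
E
```

```text
clock: 11.02
eef_pos: [0.5541, -0.3424, 0.0948]
tool_rot: [0.919, 0.395, -0.0, -0.001]
ft_force: [0.4, 0.6, -2.2]
grip_width: 0.0614
clock: 11.77
eef_pos: [0.5579, -0.3463, 0.2256]
tool_rot: [0.919, 0.394, 0.005, 0.007]
ft_force: [1.0, -0.6, 1.6]
grip_width: 0.0853
clock: 12.52
eef_pos: [0.4835, -0.0419, 0.4172]
tool_rot: [0.707, 0.707, 0.001, 0.001]
ft_force: [1.0, -0.1, -0.5]
grip_width: 0.085
[ 0.48333937 -0.03816661  0.42121726]
[ 0.4955 -0.4721] 0.0001 6 (None, 0)
[ 0.561  -0.3456] 0.0081 60 (np.float64(-21.342256732458278), 34, array([-31.,  36.]))
[0.43 0.19] nan 0 (np.float64(-45.25637292436573), 39, array([-9., 10.]))
  return _methods._mean(a, axis=axis, dtype=dtype,
  ret = ret.dtype.type(ret / rcount)
```

```bash
python3 -m jog '[[[-0.053,0.21,-0.1,0,0,0,0],[-0.053,0.21,-0.1,0,0,0,0],[-0.053,0.21,-0.1,0,0,0,0],[-0.053,0.21,-0.1,0,0,0,0],[-0.053,0.21,-0.1,0,0,0,0],[-0.053,0.21,-0.1,0,0,0,0],[-0.053,0.21,-0.1,0,0,0,0]]]'
python3 - <<'E'
from h import *
import pickle
i,m=snap('wrist','w6'); pickle.dump(m,open('w6.pkl','wb'));print(bot.get_obs()["eef_pos"])
for c0,z in(((.4075,.3377),.088),((.43,.19),.104)):
    c,e,k=fitc(m,i,proj(m,[*c0,z]),z,.031); print(c.round(4),e.round(4),k,tab(m,i,c,z))
E
```

```text
clock: 13.15
eef_pos: [0.4287, 0.1695, 0.312]
tool_rot: [0.705, 0.709, -0.002, -0.002]
ft_force: [0.4, -0.4, -0.5]
grip_width: 0.0853
[0.42979887 0.16770011 0.31340288]
[0.4065 0.332 ] 0.0028 117 (np.float64(-48.74686926492824), 105, array([-38.,  26.]))
[0.4308 0.191 ] 0.0007 94 (np.float64(-27.844323164103358), 174, array([-28.,  28.]))
```

```bash
python3 -m jog '[[[0,0.0227,-0.04,0,0,0,0],[0,0.0227,-0.08,0,0,0,0],[0,0.0227,-0.12,0,0,0,0],[0,0.0227,-0.16,0,0,0,0],[0,0.0227,-0.2,0,0,0,0],[0,0.0227,-0.238,0,0,0,0],[0,0.0227,-0.238,0,0,0,0],[0,0.0227,-0.238,0,0,0,0]]]'
python3 -m jog '[[[0,0,0,0,0,0,255],[0,0,0,0,0,0,255],[0,0,0,0,0,0,255],[0,0,0,0,0,0,255],[0,0,0,0,0,0,255],[0,0,0,0,0,0,255]]]'
```

```text
clock: 13.87
eef_pos: [0.4304, 0.1873, 0.0761]
tool_rot: [0.708, 0.706, -0.002, -0.001]
ft_force: [-0.1, 0.0, 0.4]
grip_width: 0.0855
clock: 14.37
eef_pos: [0.4332, 0.1896, 0.0804]
tool_rot: [0.707, 0.707, 0.003, 0.001]
ft_force: [-2.4, -0.2, 6.5]
grip_width: 0.061
```

```bash
python3 -m jog '[[[0,0,0.04,0,0,0,255],[0,0,0.08,0,0,0,255],[0,0,0.12,0,0,0,255],[0.1595,-0.4376,0.12,0,0,6,255],[0.1595,-0.4376,0.12,0,0,6,255],[0.1595,-0.4376,0.12,0,0,6,255],[0.1595,-0.4376,0.12,0,0,6,255],[0.1595,-0.4376,0.12,0,0,6,255],[0.1595,-0.4376,0.12,0,0,6,255],[0.1595,-0.4376,0.12,0,0,6,255]]]'
python3 -m jog '[[[0,0,0,0,0,0,255],[0,0,0,0,0,0,255]]]'
```

```text
clock: 15.2
eef_pos: [0.5314, -0.0855, 0.1993]
tool_rot: [0.67, 0.743, 0.001, 0.002]
ft_force: [0.1, 0.5, -3.2]
grip_width: 0.0608
clock: 15.37
eef_pos: [0.5314, -0.0859, 0.1985]
tool_rot: [0.671, 0.741, 0.001, 0.001]
ft_force: [0.1, 1.1, -4.2]
grip_width: 0.061
```

```bash
python3 -m jog '[[[0.0586,-0.1617,0,0,0,0,255],[0.0586,-0.1617,0,0,0,0,255],[0.0586,-0.1617,0,0,0,0,255],[0.0586,-0.1617,0,0,0,0,255],[0.0586,-0.1617,0,0,0,0,255],[0.0586,-0.1617,-0.04,0,0,0,255],[0.0586,-0.1617,-0.08,0,0,0,255],[0.0586,-0.1617,-0.101,0,0,0,255],[0.0586,-0.1617,-0.101,0,0,0,255],[0.0586,-0.1617,-0.101,0,0,0,255]]]'
python3 -m jog '[[[0,0,0,0,0,0,255],[0,0,0,0,0,0,0],[0,0,0,0,0,0,0],[0,0,0,0,0,0,0],[0,0,0,0,0,0,0],[0,0,0.04,0,0,0,0],[0,0,0.08,0,0,0,0],[0,0,0.12,0,0,0,0],[0,0,0.12,0,0,0,0]]]'
python3 -m jog '[[[-0.14,0.36,0.14,0,0,-6,0],[-0.14,0.36,0.14,0,0,-6,0],[-0.14,0.36,0.14,0,0,-6,0],[-0.14,0.36,0.14,0,0,-6,0],[-0.14,0.36,0.14,0,0,-6,0],[-0.14,0.36,0.14,0,0,-6,0],[-0.14,0.36,0.14,0,0,-6,0],[-0.14,0.36,0.14,0,0,-6,0],[-0.14,0.36,0.14,0,0,-6,0],[-0.14,0.36,0.14,0,0,-6,0]]]'
python3 -m jog '[[[-0.03,0.1,-0.04,0,0,0,0],[-0.03,0.1,-0.04,0,0,0,0],[-0.03,0.1,-0.04,0,0,0,0],[-0.03,0.1,-0.04,0,0,0,0],[-0.03,0.1,-0.04,0,0,0,0],[-0.03,0.1,-0.04,0,0,0,0]]]'
python3 - <<'E'
from h import *
import pickle
i,m=snap('wrist','w7'); pickle.dump(m,open('w7.pkl','wb'));print(bot.get_obs()["eef_pos"])
for c0,z in(((.4075,.3377),.088),):
    c,e,k=fitc(m,i,proj(m,[*c0,z]),z,.031); print(c.round(4),e.round(4),k,tab(m,i,c,z))
E
```

```text
clock: 16.2
eef_pos: [0.5889, -0.2434, 0.0965]
tool_rot: [0.669, 0.743, 0.0, -0.0]
ft_force: [0.6, -0.2, -3.4]
grip_width: 0.0604
clock: 16.95
eef_pos: [0.5931, -0.2467, 0.2264]
tool_rot: [0.67, 0.743, 0.003, 0.008]
ft_force: [1.1, -0.3, 1.3]
grip_width: 0.0854
clock: 17.78
eef_pos: [0.4479, 0.117, 0.3574]
tool_rot: [0.707, 0.707, 0.001, 0.0]
ft_force: [0.6, -0.4, 0.2]
grip_width: 0.0849
clock: 18.28
eef_pos: [0.4192, 0.2148, 0.3163]
tool_rot: [0.707, 0.707, 0.0, 0.0]
ft_force: [0.1, -0.1, 0.5]
grip_width: 0.0857
[0.4195366  0.21442135 0.31653613]
[0.4063 0.3375] 0.0005 106 (np.float64(-60.78964884102051), 155, array([-27.,  27.]))
```

```bash
python3 -m jog '[[[-0.0132,0.1231,-0.12,0,0,-30,0],[-0.0132,0.1231,-0.12,0,0,-30,0],[-0.0132,0.1231,-0.12,0,0,-30,0],[-0.0132,0.1231,-0.12,0,0,-30,0],[-0.0132,0.1231,-0.12,0,0,-30,0],[-0.0132,0.1231,-0.16,0,0,-30,0],[-0.0132,0.1231,-0.2,0,0,-30,0],[-0.0132,0.1231,-0.24,0,0,-30,0],[-0.0132,0.1231,-0.2575,0,0,-30,0],[-0.0132,0.1231,-0.2575,0,0,-30,0]]]'
python3 -m jog '[[[0,0,0,0,0,0,0],[0,0,0,0,0,0,255],[0,0,0,0,0,0,255],[0,0,0,0,0,0,255],[0,0,0,0,0,0,255],[0,0,0,0,0,0,255],[0,0,0,0,0,0,255]]]'
```

```text
clock: 19.17
eef_pos: [0.404, 0.3345, 0.0541]
tool_rot: [0.867, 0.498, -0.004, 0.001]
ft_force: [-0.5, -0.9, -0.2]
grip_width: 0.0855
clock: 19.75
eef_pos: [0.4076, 0.3395, 0.0614]
tool_rot: [0.866, 0.499, 0.003, -0.0]
ft_force: [-1.3, -0.4, 5.2]
grip_width: 0.0605
```

```bash
python3 -m jog '[[[0,0,0.04,0,0,0,255],[0,0,0.08,0,0,0,255],[0,0,0.12,0,0,0,255],[0.2187,-0.4861,0.12,0,0,41.5,255],[0.2187,-0.4861,0.12,0,0,41.5,255],[0.2187,-0.4861,0.12,0,0,41.5,255],[0.2187,-0.4861,0.12,0,0,41.5,255],[0.2187,-0.4861,0.12,0,0,41.5,255],[0.2187,-0.4861,0.12,0,0,41.5,255],[0.2187,-0.4861,0.12,0,0,41.5,255]]]'
python3 -m jog '[[[0,0,0,0,0,0,255],[0,0,0,0,0,0,255]]]'
```

```text
clock: 20.58
eef_pos: [0.5156, 0.0957, 0.1796]
tool_rot: [0.631, 0.776, 0.001, 0.0]
ft_force: [1.1, 0.5, -3.4]
grip_width: 0.0598
clock: 20.75
eef_pos: [0.516, 0.0945, 0.1792]
tool_rot: [0.635, 0.772, 0.001, 0.0]
ft_force: [0.2, 0.4, -3.1]
grip_width: 0.0595
```

```bash
python3 -m jog '[[[0.109,-0.2431,0,0,0,0,255],[0.109,-0.2431,0,0,0,0,255],[0.109,-0.2431,0,0,0,0,255],[0.109,-0.2431,0,0,0,0,255],[0.109,-0.2431,0,0,0,0,255],[0.109,-0.2431,0,0,0,0,255],[0.109,-0.2431,0,0,0,0,255],[0.109,-0.2431,-0.04,0,0,0,255],[0.109,-0.2431,-0.08,0,0,0,255],[0.109,-0.2431,-0.1,0,0,0,255]]]'
python3 -m jog '[[[0,0,0,0,0,0,255],[0,0,0,0,0,0,255],[0,0,-0.001,0,0,0,0],[0,0,-0.001,0,0,0,0],[0,0,-0.001,0,0,0,0],[0,0,-0.001,0,0,0,0],[0,0,0.04,0,0,0,0],[0,0,0.08,0,0,0,0],[0,0,0.12,0,0,0,0],[0,0,0.12,0,0,0,0]]]'
python3 -m jog '[[[-0.02,-0.02,0.14,0,0,-11.5,0],[-0.02,-0.02,0.14,0,0,-11.5,0],[-0.02,-0.02,0.14,0,0,-11.5,0],[-0.02,-0.02,0.14,0,0,-11.5,0],[-0.02,-0.02,0.14,0,0,-11.5,0],[-0.02,-0.02,0.14,0,0,-11.5,0]]]'
python3 - <<'E'
from h import *
import pickle
i,m=snap('wrist','w8'); pickle.dump(m,open('w8.pkl','wb'));print(bot.get_obs()["eef_pos"])
for c0,z in(((.522,-.443),.106),((.555,-.347),.122),((.59,-.2476),.122),((.625,-.1486),.106)):
    c,e,k=fitc(m,i,proj(m,[*c0,z]),z,.031); print(c.round(4),e.round(4),k,tab(m,i,c,z))
E
```

```text
clock: 21.58
eef_pos: [0.6216, -0.1453, 0.0763]
tool_rot: [0.633, 0.774, -0.002, -0.002]
ft_force: [-22.8, 4.5, 94.2]
grip_width: 0.06
clock: 22.42
eef_pos: [0.6287, -0.1473, 0.2091]
tool_rot: [0.633, 0.774, 0.004, 0.008]
ft_force: [1.5, -0.1, 1.0]
grip_width: 0.0854
clock: 22.92
eef_pos: [0.6048, -0.1666, 0.3406]
tool_rot: [0.708, 0.707, 0.001, 0.002]
ft_force: [0.2, 0.1, -0.0]
grip_width: 0.0857
[ 0.60421388 -0.1662435   0.33846427]
[ 0.5246 -0.4509] 0.005 81 (np.float64(-11.80138738318942), 56, array([-37.,  28.]))
[ 0.5487 -0.3579] 0.0051 66 (np.float64(-3.4801991545515705), 55, array([-15.,  17.]))
[ 0.5885 -0.2468] 0.0071 87 (None, 0)
[ 0.6269 -0.1473] 0.0009 88 (np.float64(-23.000360133943197), 185, array([-33.,  31.]))
```

View pics/w8.png

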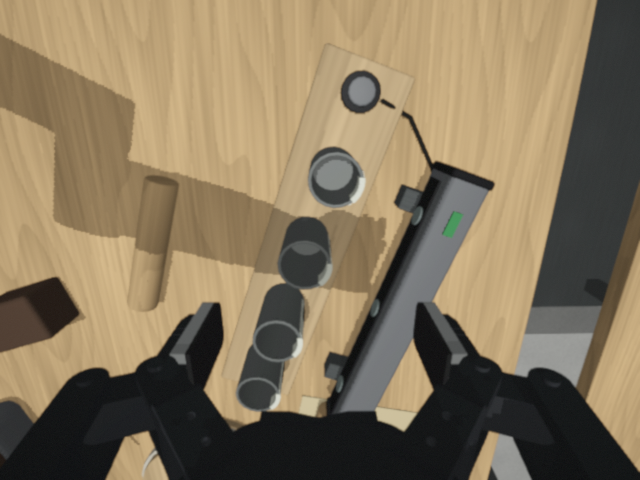

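```bash
python3 -m jog '[[[-0.03,-0.11,-0.02,0,0,-20,0],[-0.03,-0.11,-0.02,0,0,-20,0],[-0.03,-0.11,-0.02,0,0,-20,0],[-0.03,-0.11,-0.02,0,0,-20,0],[-0.03,-0.11,-0.02,0,0,-20,0],[-0.03,-0.11,-0.02,0,0,-20,0]]]'
cat > meas.py <<'E'
from h import *
import pickle,sys
n=sys.argv[1]
i,m=snap('wrist',n); pickle.dump(m,open(n+'.pkl','wb'));print(bot.get_obs()["eef_pos"],m[2][:3,3])
for k,c0,z in(("A",(.522,-.445),.106),("B",(.555,-.347),.122),("C",(.59,-.2476),.122),("D",(.626,-.148),.106)):
    uv=proj(m,[*c0,z])
    if not(20<uv[0]<620 and 20<uv[1]<400): continue
    c,e,N=fitc(m,i,uv,z,.031); print(k,c.round(4),e.round(4),N,tab(m,i,c,z))
E
python3 meas.py w9
python3 -m jog '[[[-0.06,-0.15,0,0,0,0,0],[-0.06,-0.15,0,0,0,0,0],[-0.06,-0.15,0,0,0,0,0],[-0.06,-0.15,0,0,0,0,0],[-0.06,-0.15,0,0,0,0,0],[-0.06,-0.15,0,0,0,0,0]]]'
python3 meas.py w10
```

```text
clock: 23.47
eef_pos: [0.5737, -0.2757, 0.3166]
tool_rot: [0.819, 0.573, -0.001, -0.002]
ft_force: [0.7, 0.4, 0.0]
grip_width: 0.0855
[ 0.57414761 -0.27515421  0.31729977] [ 0.60332733 -0.19745235  0.45125805]
A [ 0.5225 -0.444 ] 0.0009 73 (np.float64(-27.517085665261572), 119, array([-28.,  27.]))
B [ 0.5525 -0.3527] 0.0056 86 (None, 0)
C [ 0.5908 -0.2416] 0.0008 90 (np.float64(-24.925940110648465), 223, array([-30.,  29.]))
D [ 0.6262 -0.1471] 0.0008 118 (np.float64(-18.848106149273747), 265, array([-30.,  28.]))
clock: 24.02
eef_pos: [0.5138, -0.4269, 0.3177]
tool_rot: [0.82, 0.573, 0.0, -0.0]
ft_force: [0.3, -0.4, 0.3]
grip_width: 0.0856
[ 0.51452648 -0.42556054  0.31800144] [ 0.54323882 -0.3485312   0.45230253]
A [ 0.5222 -0.4447] 0.0007 90 (np.float64(-1.2706585952569518), 22, array([-4.,  5.]))
B [ 0.555  -0.3447] 0.0007 200 (np.float64(-15.433231104737905), 245, array([-29.,  27.]))
```

View pics/w10.png

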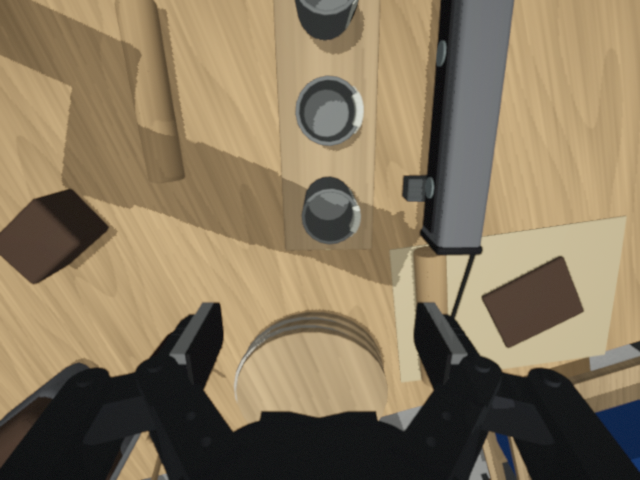

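```bash
python3 - <<'E'
from h import *
import pickle
m=pickle.load(open('w10.pkl','rb'));i=cv2.imread('pics/w10.png');m9=pickle.load(open('w9.pkl','rb'));i9=cv2.imread('pics/w9.png')
an=lambda a,b:np.degrees(np.arctan2(*(a-b)[::-1][:2])) if 0 else np.degrees(np.arctan2(a[1]-b[1],a[0]-b[0]))
P=lambda u,v,z:onz(m,u,v,z)[:2]
for n,a,b,z in(("left",(275,0),(286,248),.018),("right",(379,0),(372,249),.018),("end",(372,249),(286,248),.018),("readertop rear",(512,0),(482,246),.103)):
    a,b=P(*a,z),P(*b,z); print(n,a.round(4),b.round(4),an(a,b).round(2))
# automated edges via LSD
for nm,mm,im in(("w10",m,i),("w9",m9,i9)):
    L=cv2.createLineSegmentDetector().detect(cv2.cvtColor(im,cv2.COLOR_BGR2GRAY))[0][:,0]
    for l in L:
        if np.hypot(l[2]-l[0],l[3]-l[1])>45 and 260<l[0]<520 and max(l[1],l[3])<300:
            for z in(.018,.103):
                a,b=onz(mm,l[0],l[1],z),onz(mm,l[2],l[3],z)
                if z==.018: print(nm,l.round(0),an(a,b).round(1)%180,a[:2].round(3),end=' ')
                else: print(an(a,b).round(1)%180)
h=cv2.cvtColor(i,cv2.COLOR_BGR2HSV); c=np.array([.5222,-.4447]);z=.106
for th in(120,140,160):
  A=[]
  for v in range(150,270):
    for u in range(280,390):
      if h[v,u,1]<70 and h[v,u,2]>th:
        d=P(u,v,z)-c
        if .026<np.linalg.norm(d)<.033:A.append(np.degrees(np.arctan2(d[1],d[0])))
  A=np.array(A); A=A[(A>-80)&(A<50)]; print(th,len(A),A.mean(),np.percentile(A,[3,97]))
E
```

```text
left [ 0.5417 -0.2119] [ 0.4437 -0.4902] 70.6
right [ 0.6503 -0.2517] [ 0.5544 -0.5323] 71.13
end [ 0.5544 -0.5323] [ 0.4437 -0.4902] -20.82
readertop rear [ 0.7431 -0.3102] [ 0.6685 -0.5352] 71.66
w10 [468. 254. 416. 257.] 163.2 [ 0.679 -0.585] 163.2
w10 [481. 295. 560. 254.] 11.5 [ 0.684 -0.656] 11.5
w10 [423. 228. 423. 181.] 75.6 [ 0.628 -0.527] 75.6
w10 [426. 176. 440.   0.] 70.8 [ 0.65 -0.46] 70.8
w10 [514.   0. 481. 242.] 70.8 [ 0.794 -0.302] 70.8
w10 [391. 287. 322. 262.] 138.8 [ 0.562 -0.597] 138.8
w10 [419. 172. 432.   1.] 70.7 [ 0.643 -0.452] 70.7
w10 [314. 258. 255. 245.] 145.7 [ 0.475 -0.518] 145.7
w10 [463.   0. 439. 243.] 70.8 [ 0.739 -0.283] 70.8
w10 [452.   0. 432. 231.] 70.8 [ 0.728 -0.279] 70.8
w10 [275.  78. 272.   1.] 70.4 [ 0.512 -0.287] 70.4
w10 [371. 194. 378.   1.] 70.7 [ 0.576 -0.459] 70.7
w9 [420. 196. 429.  89.] 70.8 [ 0.695 -0.331] 70.8
w9 [416. 252. 420. 198.] 71.3 [ 0.669 -0.405] 71.3
w9 [508.   4. 501.  57.] 70.7 [ 0.845 -0.152] 70.7
w9 [411. 222. 421.  93.] 70.7 [ 0.675 -0.361] 70.7
w9 [279. 274. 201. 269.] 155.8 [ 0.48  -0.372] 155.8
w9 [445.  20. 440.  91.] 71.7 [ 0.773 -0.144] 71.7
w9 [367. 199. 372.  56.] 70.6 [ 0.628 -0.311] 70.6
w9 [372.  51. 373.   1.] 70.4 [ 0.686 -0.146] 70.4
w9 [277. 199. 274. 132.] 70.2 [ 0.517 -0.271] 70.2
w9 [272.  42. 274.  88.] 69.9 [ 0.581 -0.098] 69.9
w9 [270. 110. 230.   6.] 89.9 [ 0.551 -0.166] 89.9
w9 [365. 269. 366. 224.] 71.5 [ 0.595 -0.406] 71.5
120 219 -14.190188090519863 [-57.07359459  43.78217597]
140 162 -21.886410424186863 [-52.71584481  11.49050588]
160 53 -13.511646832248411 [-48.22779372   4.61418581]
```

```bash
python3 -m jog '[[[-0.015,-0.07,-0.05,0,0,0,0],[-0.015,-0.07,-0.05,0,0,0,0],[-0.015,-0.07,-0.05,0,0,0,0],[-0.015,-0.07,-0.05,0,0,0,0],[-0.015,-0.07,-0.05,0,0,0,0]]]'
python3 meas.py w11
python3 -m jog '[[[0.062,0.176,0.05,0,0,0,0],[0.062,0.176,0.05,0,0,0,0],[0.062,0.176,0.05,0,0,0,0],[0.062,0.176,0.05,0,0,0,0],[0.062,0.176,0.05,0,0,0,0],[0.062,0.176,0.05,0,0,0,0],[0.062,0.176,0.05,0,0,0,0]]]'
python3 meas.py w12
python3 - <<'E'
import cv2,numpy as np
from h import *
import pickle
o=[]
for n,c,z in(("w11",(.5222,-.4447),.106),("w10",(.555,-.3447),.122),("w12",(.5908,-.2416),.122),("w9",(.6262,-.1471),.106)):
    m=pickle.load(open(n+'.pkl','rb'));i=cv2.imread(f'pics/{n}.png');u,v=map(int,proj(m,[*c,z]));i=cv2.copyMakeBorder(i,60,60,60,60,0)
    x=np.array([*(np.array(c)+.05*np.array([np.cos(np.radians(-19.3)),np.sin(np.radians(-19.3))])),z]);p=proj(m,x)
    j=i[v:v+120,u:u+120].copy(); j=cv2.resize(j,(380,380),interpolation=3); q=proj(m,[*c,z]); s=380/120
    cv2.line(j,tuple(int(t) for t in((60+q-[u,v])*s)),tuple(int(t) for t in((60+p-[u,v])*s)),(0,0,255),1); o.append(j)
cv2.imwrite('pics/lab.png',cv2.resize(np.vstack([np.hstack(o[:2]),np.hstack(o[2:])]),(600,600)))
E
```

```text
clock: 24.48
eef_pos: [0.5003, -0.4943, 0.2683]
tool_rot: [0.819, 0.574, 0.0, -0.001]
ft_force: [0.5, 1.1, 0.1]
grip_width: 0.0854
[ 0.50064912 -0.49426495  0.26956457] [ 0.52938928 -0.41590961  0.40298185]
A [ 0.5219 -0.4454] 0.0008 116 (np.float64(-23.396401285060783), 299, array([-32.,  33.]))
clock: 25.12
eef_pos: [0.5629, -0.3168, 0.3217]
tool_rot: [0.818, 0.576, 0.001, 0.002]
ft_force: [0.3, -1.0, -0.7]
grip_width: 0.0855
[ 0.56209212 -0.31831464  0.32056222] [ 0.59106394 -0.23778957  0.456215  ]
A [ 0.5223 -0.4444] 0.0011 77 (np.float64(-26.50515791104001), 127, array([-27.,  27.]))
B [ 0.5539 -0.3488] 0.0058 97 (None, 0)
C [ 0.5907 -0.2413] 0.0008 194 (np.float64(-21.147289403641572), 238, array([-30.,  27.]))
```

View pics/lab.png

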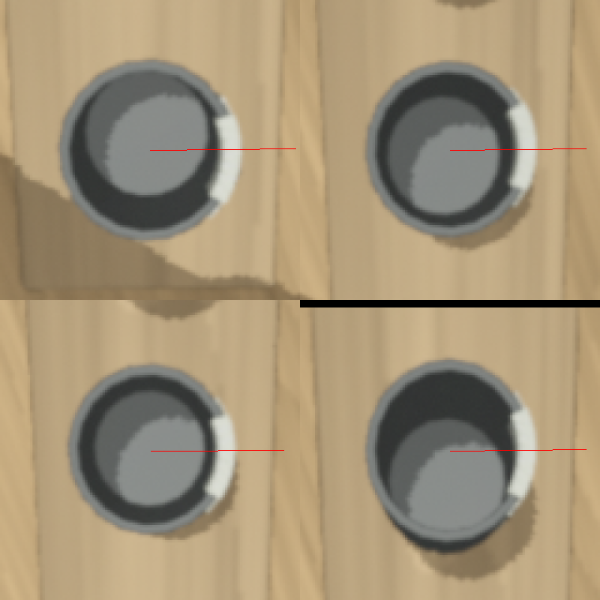

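```bash
python3 -m jog '[[[0.008,0.40,0,0,0,20,0],[0.008,0.40,0,0,0,20,0],[0.008,0.40,0,0,0,20,0],[0.008,0.40,0,0,0,20,0],[0.008,0.40,0,0,0,20,0],[0.008,0.40,0,0,0,20,0],[0.008,0.40,0,0,0,20,0],[0.008,0.40,0,0,0,20,0],[0.008,0.40,0,0,0,20,0],[0.008,0.40,0,0,0,20,0]]]'
python3 -m jog '[[[0,0.02,0,0,0,0,120],[0,0.02,0,0,0,0,120],[0,0.02,0,0,0,0,120],[0,0.02,0,0,0,0,120]]]'
python3 -c "
from workcell import bot;print(bot.tip_extent)"
python3 -m jog '[[[0,0,0,0,0,0,0],[0,0,0,0,0,0,0],[0,0,0,0,0,0,0],[0,0,0,0,0,0,0]]]'
cat > lids.py <<'E'
from h import *
import pickle,sys
n=sys.argv[1]
i,m=snap('wrist',n); pickle.dump(m,open(n+'.pkl','wb'));print(bot.get_obs()["eef_pos"],m[2][:3,3])
for k,c0 in(("L1",(.5585,.151)),("L2",(.680,.140)),("L3",(.657,.2694)),("L4",(.495,.426))):
    uv=proj(m,[*c0,.014])
    if not(35<uv[0]<605 and 35<uv[1]<400): continue
    c,e,N=fitc(m,i,uv,.014,.032,half=False); print(k,c.round(4),e.round(4),N)
E
python3 lids.py w13
```

```text
clock: 26.0
eef_pos: [0.5687, 0.0826, 0.3184]
tool_rot: [0.707, 0.707, 0.0, -0.0]
ft_force: [0.8, 0.1, 0.1]
grip_width: 0.0855
clock: 26.33
eef_pos: [0.5691, 0.0987, 0.3183]
tool_rot: [0.708, 0.706, -0.0, 0.0]
ft_force: [0.1, -0.4, 0.0]
grip_width: 0.0451
0.008
clock: 26.67
eef_pos: [0.5692, 0.0989, 0.3185]
tool_rot: [0.708, 0.706, 0.0, 0.0]
ft_force: [-0.9, -0.2, -1.0]
grip_width: 0.0851
[0.56915389 0.09909087 0.31844816] [0.56982134 0.18245723 0.45302428]
L1 [0.5591 0.1502] 0.0009 143
L2 [0.6808 0.1388] 0.0007 142
L3 [0.6575 0.2684] 0.0007 162
```

View pics/w13.png

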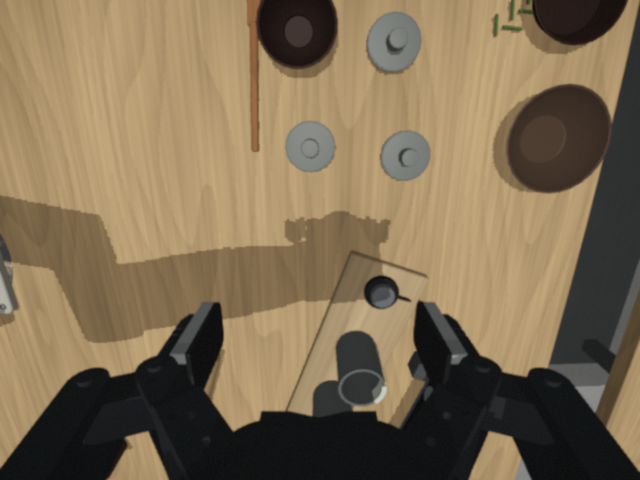

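```bash
python3 -m jog '[[[-0.010,0.0515,-0.04,0,0,0,0],[-0.010,0.0515,-0.08,0,0,0,0],[-0.010,0.0515,-0.12,0,0,0,0],[-0.010,0.0515,-0.16,0,0,0,0],[-0.010,0.0515,-0.2,0,0,0,0],[-0.010,0.0515,-0.24,0,0,0,0],[-0.010,0.0515,-0.265,0,0,0,0],[-0.010,0.0515,-0.28,0,0,0,0],[-0.010,0.0515,-0.287,0,0,0,0],[-0.010,0.0515,-0.287,0,0,0,0]]]'
python3 -m jog '[[[0,0,0,0,0,0,0],[0,0,0,0,0,0,0],[0,0,0,0,0,0,255],[0,0,0,0,0,0,255],[0,0,0,0,0,0,255],[0,0,0,0,0,0,255],[0,0,0,0,0,0,255],[0,0,0,0,0,0,255],[0,0,0,0,0,0,255],[0,0,0,0,0,0,255]]]'
```

```text
clock: 27.55
eef_pos: [0.5578, 0.1508, 0.0295]
tool_rot: [0.708, 0.707, -0.002, -0.001]
ft_force: [0.1, -0.5, 0.3]
grip_width: 0.0852
clock: 28.38
eef_pos: [0.5594, 0.1514, 0.0319]
tool_rot: [0.708, 0.707, 0.0, 0.0]
ft_force: [-0.5, -0.7, 5.4]
grip_width: 0.0191
```

```bash
python3 -m jog '[[[0,0,0.04,0,0,0,255],[0,0,0.08,0,0,0,255],[0,0,0.12,0,0,0,255],[0,0,0.15,0,0,0,255],[0.067,-0.298,0.15,0,0,-20,255],[0.067,-0.298,0.15,0,0,-20,255],[0.067,-0.298,0.15,0,0,-20,255],[0.067,-0.298,0.15,0,0,-20,255],[0.067,-0.298,0.15,0,0,-20,255],[0.067,-0.298,0.15,0,0,-20,255]]]'
python3 -m jog '[[[0,0,0,0,0,0,255],[0,0,0,0,0,0,255]]]'
```

```text
clock: 29.22
eef_pos: [0.6137, -0.0944, 0.1807]
tool_rot: [0.819, 0.573, -0.0, -0.0]
ft_force: [0.6, -1.3, -1.0]
grip_width: 0.0194
clock: 29.38
eef_pos: [0.6136, -0.0953, 0.1802]
tool_rot: [0.821, 0.571, -0.001, -0.001]
ft_force: [-0.2, 1.4, -0.7]
grip_width: 0.0192
```

```bash
python3 -m jog '[[[0.0126,-0.0518,0,0,0,0,255],[0.0126,-0.0518,0,0,0,0,255],[0.0126,-0.0518,0,0,0,0,255],[0.0126,-0.0518,-0.02,0,0,0,255],[0.0126,-0.0518,-0.035,0,0,0,255],[0.0126,-0.0518,-0.04,0,0,0,255],[0.0126,-0.0518,-0.044,0,0,0,255],[0.0126,-0.0518,-0.046,0,0,0,255],[0.0126,-0.0518,-0.046,0,0,0,255]]]'
python3 -m jog '[[[0,0,-0.001,0,0,0,255],[0,0,-0.002,0,0,0,255],[0,0,-0.0025,0,0,0,255]]]'
```

```text
clock: 30.13
eef_pos: [0.6266, -0.1435, 0.1356]
tool_rot: [0.819, 0.574, 0.0, -0.0]
ft_force: [-0.2, 0.2, -0.1]
grip_width: 0.0192
clock: 30.38
eef_pos: [0.6269, -0.1444, 0.1336]
tool_rot: [0.819, 0.573, 0.0, 0.0]
ft_force: [0.2, 0.2, -0.6]
grip_width: 0.0191
```

```bash
python3 -m jog '[[[0,-0.002,-0.001,0,0,0,255],[0,-0.002,-0.002,0,0,0,255],[0,-0.002,-0.003,0,0,0,255],[0,-0.002,-0.003,0,0,0,255]]]'; python3 -m jog '[[[0,0,-0.001,0,0,0,255],[0,0,-0.001,0,0,0,255]]]'
```

```text
clock: 30.72
eef_pos: [0.6266, -0.1467, 0.13]
tool_rot: [0.82, 0.573, 0.0, 0.0]
ft_force: [0.6, -0.5, 0.5]
grip_width: 0.0189
clock: 30.88
eef_pos: [0.6267, -0.1467, 0.13]
tool_rot: [0.82, 0.573, 0.0, 0.001]
ft_force: [-1.9, -0.6, 4.4]
grip_width: 0.0188
```

```bash
python3 -m jog '[[[0,0,0,0,0,0,0],[0,0,0,0,0,0,0],[0,0,0,0,0,0,0],[0,0,0,0,0,0,0],[0,0,0.03,0,0,0,0],[0,0,0.07,0,0,0,0],[0,0,0.1,0,0,0,0]]]'
python3 -m jog '[[[0.045,0.236,0.09,0,0,20,0],[0.045,0.236,0.09,0,0,20,0],[0.045,0.236,0.09,0,0,20,0],[0.045,0.236,0.09,0,0,20,0],[0.045,0.236,0.09,0,0,20,0],[0.045,0.236,0.09,0,0,20,0],[0.045,0.236,0.09,0,0,20,0],[0.045,0.236,0.09,0,0,20,0]]]'
python3 lids.py w14
```

```text
clock: 31.47
eef_pos: [0.6264, -0.1463, 0.2304]
tool_rot: [0.819, 0.573, -0.0, -0.0]
ft_force: [0.3, -0.2, 1.5]
grip_width: 0.0856
clock: 32.13
eef_pos: [0.6721, 0.0932, 0.3194]
tool_rot: [0.706, 0.709, 0.001, 0.001]
ft_force: [-0.8, -0.8, -0.2]
grip_width: 0.0853
[0.67174145 0.09089916 0.31848756] [0.67197633 0.17672994 0.45399837]
L1 [0.5585 0.151 ] nan 0
L2 [0.6814 0.1387] 0.0008 143
L3 [0.6583 0.2684] 0.0006 164
  return _methods._mean(a, axis=axis, dtype=dtype,
  ret = ret.dtype.type(ret / rcount)
```

View pics/w14.png

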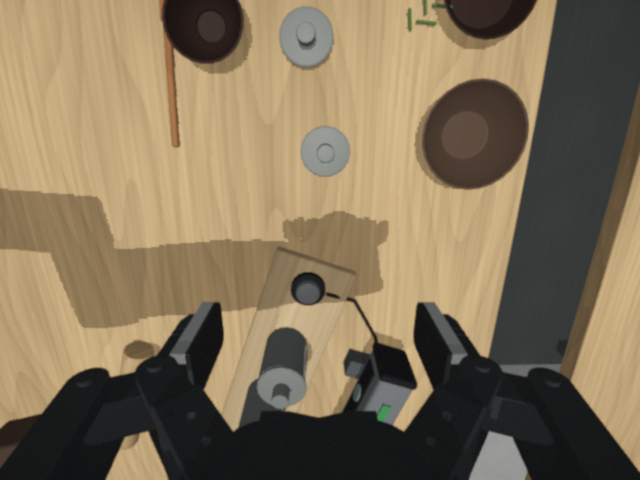

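```bash
python3 -m jog '[[[0.0093,0.048,-0.04,0,0,0,0],[0.0093,0.048,-0.08,0,0,0,0],[0.0093,0.048,-0.12,0,0,0,0],[0.0093,0.048,-0.16,0,0,0,0],[0.0093,0.048,-0.2,0,0,0,0],[0.0093,0.048,-0.24,0,0,0,0],[0.0093,0.048,-0.265,0,0,0,0],[0.0093,0.048,-0.28,0,0,0,0],[0.0093,0.048,-0.287,0,0,0,0],[0.0093,0.048,-0.287,0,0,0,0]]]'
python3 -m jog '[[[0,0,0,0,0,0,0],[0,0,0,0,0,0,0]]]'
```

```text
clock: 33.02
eef_pos: [0.6787, 0.135, 0.0288]
tool_rot: [0.708, 0.706, -0.003, -0.001]
ft_force: [-0.3, -0.1, -0.1]
grip_width: 0.0855
clock: 33.18
eef_pos: [0.6824, 0.137, 0.0342]
tool_rot: [0.708, 0.706, 0.002, 0.001]
ft_force: [0.5, -0.4, 0.4]
grip_width: 0.0852
```

```bash
python3 -m jog '[[[0,0.001,0,0,0,0,255],[0,0.001,0,0,0,0,255],[0,0.001,0,0,0,0,255],[0,0.001,0,0,0,0,255],[0,0.001,0,0,0,0,255],[0,0.001,0,0,0,0,255],[0,0.001,0,0,0,0,255],[0,0.001,0,0,0,0,255]]]'
python3 -m jog '[[[0,0,0.04,0,0,0,255],[0,0,0.08,0,0,0,255],[0,0,0.12,0,0,0,255],[0,0,0.16,0,0,0,255],[0,0,0.175,0,0,0,255],[-0.0903,-0.38,0.175,0,0,-20,255],[-0.0903,-0.38,0.175,0,0,-20,255],[-0.0903,-0.38,0.175,0,0,-20,255],[-0.0903,-0.38,0.175,0,0,-20,255],[-0.0903,-0.38,0.175,0,0,-20,255]]]'
python3 -m jog '[[[0,0,0,0,0,0,255],[0,0,0,0,0,0,255],[0,0,0,0,0,0,255]]]'
```

```text
clock: 33.85
eef_pos: [0.6812, 0.1388, 0.0325]
tool_rot: [0.707, 0.707, 0.0, 0.0]
ft_force: [-0.7, 0.6, 2.7]
grip_width: 0.019
clock: 34.68
eef_pos: [0.6315, -0.0656, 0.2062]
tool_rot: [0.819, 0.573, -0.001, -0.0]
ft_force: [-0.1, -0.7, -1.1]
grip_width: 0.0188
clock: 34.93
eef_pos: [0.6325, -0.0642, 0.2065]
tool_rot: [0.82, 0.573, -0.0, -0.0]
ft_force: [-0.5, 0.3, -1.6]
grip_width: 0.0197
```

```bash
python3 -m jog '[[[-0.0418,-0.1773,0,0,0,0,255],[-0.0418,-0.1773,0,0,0,0,255],[-0.0418,-0.1773,0,0,0,0,255],[-0.0418,-0.1773,0,0,0,0,255],[-0.0418,-0.1773,0,0,0,0,255],[-0.0418,-0.1773,0,0,0,0,255],[-0.0418,-0.1773,0,0,0,0,255],[-0.0418,-0.1773,0,0,0,0,255]]]'
python3 -m jog '[[[0,0,-0.02,0,0,0,255],[0,0,-0.035,0,0,0,255],[0,0,-0.042,0,0,0,255],[0,0,-0.047,0,0,0,255],[0,0,-0.051,0,0,0,255],[0,0,-0.053,0,0,0,255],[0,0,-0.053,0,0,0,255]]]'
```

```text
clock: 35.6
eef_pos: [0.5916, -0.2394, 0.2065]
tool_rot: [0.819, 0.574, 0.0, -0.0]
ft_force: [-0.3, -0.0, 0.0]
grip_width: 0.0191
clock: 36.18
eef_pos: [0.5911, -0.241, 0.154]
tool_rot: [0.819, 0.573, 0.0, 0.0]
ft_force: [1.5, -0.1, -0.1]
grip_width: 0.0192
```

```bash
python3 -m jog '[[[0,0,-0.002,0,0,0,255],[0,0,-0.004,0,0,0,255],[0,0,-0.005,0,0,0,255],[0,0,-0.006,0,0,0,255],[0,0,-0.006,0,0,0,255]]]'; python3 -m jog '[[[0,0,-0.001,0,0,0,255],[0,0,-0.001,0,0,0,255]]]'; python3 -m jog '[[[0,0,-0.001,0,0,0,255],[0,0,-0.001,0,0,0,255]]]'
```

```text
clock: 36.6
eef_pos: [0.5907, -0.2415, 0.1477]
tool_rot: [0.82, 0.573, -0.0, -0.0]
ft_force: [0.1, -0.1, -0.4]
grip_width: 0.0187
clock: 36.77
eef_pos: [0.5908, -0.2414, 0.1468]
tool_rot: [0.82, 0.573, -0.0, -0.0]
ft_force: [0.3, 0.5, -1.1]
grip_width: 0.019
clock: 36.93
eef_pos: [0.5909, -0.2415, 0.1464]
tool_rot: [0.82, 0.573, 0.0, 0.0]
ft_force: [-0.6, 0.1, 2.0]
grip_width: 0.0192
```

```bash
python3 -m jog '[[[0,0,0,0,0,0,0],[0,0,0,0,0,0,0],[0,0,0,0,0,0,0],[0,0,0,0,0,0,0],[0,0,0.03,0,0,0,0],[0,0,0.07,0,0,0,0],[0,0,0.1,0,0,0,0]]]'
python3 -m jog '[[[0.054,0.4,0.07,0,0,20,0],[0.054,0.4,0.07,0,0,20,0],[0.054,0.4,0.07,0,0,20,0],[0.054,0.4,0.07,0,0,20,0],[0.054,0.4,0.07,0,0,20,0],[0.054,0.4,0.07,0,0,20,0],[0.054,0.4,0.07,0,0,20,0],[0.054,0.4,0.07,0,0,20,0],[0.054,0.4,0.07,0,0,20,0],[0.054,0.4,0.07,0,0,20,0]]]'
python3 -m jog '[[[0,0.03,0,0,0,0,0],[0,0.03,0,0,0,0,0],[0,0.03,0,0,0,0,0]]]'
python3 lids.py w15
```

```text
clock: 37.52
eef_pos: [0.5907, -0.2414, 0.2477]
tool_rot: [0.819, 0.573, 0.0, 0.0]
ft_force: [1.1, 0.3, 0.4]
grip_width: 0.0854
clock: 38.35
eef_pos: [0.6447, 0.1617, 0.3164]
tool_rot: [0.707, 0.707, 0.0, -0.0]
ft_force: [1.0, 0.5, -0.1]
grip_width: 0.0856
clock: 38.6
eef_pos: [0.6446, 0.1909, 0.315]
tool_rot: [0.706, 0.708, -0.0, -0.0]
ft_force: [0.4, 0.1, -0.4]
grip_width: 0.0858
[0.64466885 0.18925399 0.31526442] [0.64488648 0.27451837 0.44960082]
L1 [0.5585 0.151 ] nan 0
L2 [0.68 0.14] nan 0
L3 [0.6582 0.2692] 0.0007 148
  return _methods._mean(a, axis=axis, dtype=dtype,
  ret = ret.dtype.type(ret / rcount)
```

```bash
python3 -m jog '[[[0.0133,0.079,-0.02,0,0,0,0],[0.0133,0.079,-0.04,0,0,0,0],[0.0133,0.079,-0.08,0,0,0,0],[0.0133,0.079,-0.12,0,0,0,0],[0.0133,0.079,-0.16,0,0,0,0],[0.0133,0.079,-0.2,0,0,0,0],[0.0133,0.079,-0.24,0,0,0,0],[0.0133,0.079,-0.265,0,0,0,0],[0.0133,0.079,-0.28,0,0,0,0],[0.0133,0.079,-0.283,0,0,0,0]]]'
python3 -m jog '[[[0,0,0,0,0,0,0],[0,0,0,0,0,0,0],[0,0,0,0,0,0,0]]]'
```

```text
clock: 39.48
eef_pos: [0.6555, 0.2641, 0.028]
tool_rot: [0.708, 0.706, -0.004, -0.002]
ft_force: [-0.0, -0.6, -0.2]
grip_width: 0.0852
clock: 39.73
eef_pos: [0.6599, 0.2675, 0.0355]
tool_rot: [0.708, 0.706, 0.002, 0.001]
ft_force: [-0.3, 0.1, 0.8]
grip_width: 0.0855
```

```bash
python3 -m jog '[[[0,0.0015,-0.001,0,0,0,255],[0,0.0015,-0.001,0,0,0,255],[0,0.0015,-0.001,0,0,0,255],[0,0.0015,-0.001,0,0,0,255],[0,0.0015,-0.001,0,0,0,255],[0,0.0015,-0.001,0,0,0,255],[0,0.0015,-0.001,0,0,0,255],[0,0.0015,-0.001,0,0,0,255]]]'
python3 -m jog '[[[0,0,0.04,0,0,0,255],[0,0,0.08,0,0,0,255],[0,0,0.12,0,0,0,255],[0,0,0.16,0,0,0,255],[0,0,0.2,0,0,0,255],[-0.1035,-0.6137,0.2,0,0,-20,255],[-0.1035,-0.6137,0.2,0,0,-20,255],[-0.1035,-0.6137,0.2,0,0,-20,255],[-0.1035,-0.6137,0.2,0,0,-20,255],[-0.1035,-0.6137,0.2,0,0,-20,255]]]'
python3 -m jog '[[[-0.07,-0.37,0,0,0,0,255],[-0.07,-0.37,0,0,0,0,255],[-0.07,-0.37,0,0,0,0,255],[-0.07,-0.37,0,0,0,0,255],[-0.07,-0.37,0,0,0,0,255],[-0.07,-0.37,0,0,0,0,255],[-0.07,-0.37,0,0,0,0,255],[-0.07,-0.37,0,0,0,0,255]]]'
python3 -m jog '[[[0,0,0,0,0,0,255],[0,0,0,0,0,0,255],[0,0,0,0,0,0,255]]]'
```

```text
clock: 40.4
eef_pos: [0.6583, 0.2693, 0.0324]
tool_rot: [0.707, 0.707, 0.0, 0.0]
ft_force: [0.3, 0.0, 2.3]
grip_width: 0.0192
clock: 41.23
eef_pos: [0.6226, 0.062, 0.2314]
tool_rot: [0.819, 0.573, -0.0, -0.0]
ft_force: [1.3, -0.5, -0.8]
grip_width: 0.0187
clock: 41.9
eef_pos: [0.5605, -0.2657, 0.2315]
tool_rot: [0.819, 0.573, -0.0, -0.0]
ft_force: [0.2, 0.6, -0.5]
grip_width: 0.0188
clock: 42.15
eef_pos: [0.5612, -0.2638, 0.2313]
tool_rot: [0.82, 0.573, -0.0, -0.001]
ft_force: [-0.1, 0.4, -0.9]
grip_width: 0.0192
```

```bash
python3 -m jog '[[[-0.0062,-0.0809,0,0,0,0,255],[-0.0062,-0.0809,0,0,0,0,255],[-0.0062,-0.0809,0,0,0,0,255],[-0.0062,-0.0809,0,0,0,0,255],[-0.0062,-0.0809,-0.03,0,0,0,255],[-0.0062,-0.0809,-0.05,0,0,0,255],[-0.0062,-0.0809,-0.065,0,0,0,255],[-0.0062,-0.0809,-0.073,0,0,0,255],[-0.0062,-0.0809,-0.077,0,0,0,255],[-0.0062,-0.0809,-0.077,0,0,0,255]]]'
python3 -m jog '[[[0,0,-0.002,0,0,0,255],[0,0,-0.004,0,0,0,255],[0,0,-0.006,0,0,0,255],[0,0,-0.007,0,0,0,255],[0,0,-0.007,0,0,0,255]]]'; python3 -m jog '[[[0,0,-0.001,0,0,0,255],[0,0,-0.001,0,0,0,255]]]'
```

```text
clock: 42.98
eef_pos: [0.5556, -0.343, 0.1544]
tool_rot: [0.819, 0.574, -0.0, -0.001]
ft_force: [-0.6, -0.5, -0.5]
grip_width: 0.0194
clock: 43.4
eef_pos: [0.5553, -0.3449, 0.148]
tool_rot: [0.82, 0.573, 0.0, 0.0]
ft_force: [-0.7, -0.8, -0.3]
grip_width: 0.0189
clock: 43.57
eef_pos: [0.5553, -0.3449, 0.1469]
tool_rot: [0.82, 0.573, -0.0, 0.0]
ft_force: [0.1, 0.1, -0.5]
grip_width: 0.0191
```

```bash
python3 -m jog '[[[0,0,-0.001,0,0,0,255],[0,0,-0.001,0,0,0,255]]]'; python3 -m jog '[[[0,0,0,0,0,0,0],[0,0,0,0,0,0,0],[0,0,0,0,0,0,0],[0,0,0,0,0,0,0],[0,0,0.03,0,0,0,0],[0,0,0.07,0,0,0,0],[0,0,0.1,0,0,0,0]]]'
python3 -m jog '[[[-0.075,0.685,0.07,0,0,20,0],[-0.075,0.685,0.07,0,0,20,0],[-0.075,0.685,0.07,0,0,20,0],[-0.075,0.685,0.07,0,0,20,0],[-0.075,0.685,0.07,0,0,20,0],[-0.075,0.685,0.07,0,0,20,0],[-0.075,0.685,0.07,0,0,20,0],[-0.075,0.685,0.07,0,0,20,0],[-0.075,0.685,0.07,0,0,20,0],[-0.075,0.685,0.07,0,0,20,0]]]'
python3 -m jog '[[[-0.03,0.275,0.03,0,0,0,0],[-0.03,0.275,0.03,0,0,0,0],[-0.03,0.275,0.03,0,0,0,0],[-0.03,0.275,0.03,0,0,0,0],[-0.03,0.275,0.03,0,0,0,0],[-0.03,0.275,0.03,0,0,0,0],[-0.03,0.275,0.03,0,0,0,0],[-0.03,0.275,0.03,0,0,0,0],[-0.03,0.275,0.03,0,0,0,0]]]'
python3 lids.py w16 2>/dev/null
```

```text
clock: 43.73
eef_pos: [0.5554, -0.345, 0.1463]
tool_rot: [0.82, 0.573, 0.0, 0.0]
ft_force: [-0.6, 1.0, 1.6]
grip_width: 0.0189
clock: 44.32
eef_pos: [0.5552, -0.3447, 0.2477]
tool_rot: [0.819, 0.573, 0.0, 0.0]
ft_force: [0.3, -0.6, 0.7]
grip_width: 0.0854
clock: 45.15
eef_pos: [0.5096, 0.0692, 0.2885]
tool_rot: [0.708, 0.707, 0.0, 0.0]
ft_force: [0.6, 0.1, -0.2]
grip_width: 0.0855
clock: 45.9
eef_pos: [0.4796, 0.344, 0.3175]
tool_rot: [0.706, 0.708, -0.0, 0.0]
ft_force: [-0.1, -1.2, -0.9]
grip_width: 0.0852
[0.47991168 0.34258755 0.31758029] [0.47991816 0.4276208  0.45198377]
L1 [0.5585 0.151 ] nan 0
L2 [0.6596 0.1248] 0.0136 102
L3 [0.657  0.2694] nan 0
L4 [0.4921 0.4284] 0.0009 147
```

```bash
python3 -m jog '[[[0.0122,0.0855,-0.02,0,0,0,0],[0.0122,0.0855,-0.04,0,0,0,0],[0.0122,0.0855,-0.08,0,0,0,0],[0.0122,0.0855,-0.12,0,0,0,0],[0.0122,0.0855,-0.16,0,0,0,0],[0.0122,0.0855,-0.2,0,0,0,0],[0.0122,0.0855,-0.24,0,0,0,0],[0.0122,0.0855,-0.265,0,0,0,0],[0.0122,0.0855,-0.28,0,0,0,0],[0.0122,0.0855,-0.285,0,0,0,0]]]'
python3 -m jog '[[[0,0,0,0,0,0,0],[0,0,0,0,0,0,0],[0,0,0,0,0,0,0],[0,0,0,0,0,0,0]]]'
```

```text
clock: 46.78
eef_pos: [0.491, 0.4238, 0.029]
tool_rot: [0.708, 0.706, -0.004, -0.0]
ft_force: [-1.7, -0.4, 0.3]
grip_width: 0.0853
clock: 47.12
eef_pos: [0.4938, 0.4286, 0.0353]
tool_rot: [0.708, 0.707, 0.002, 0.0]
ft_force: [0.3, 0.5, 1.5]
grip_width: 0.0852
```

```bash
python3 -m jog '[[[0,0,-0.001,0,0,0,255],[0,0,-0.001,0,0,0,255],[0,0,-0.001,0,0,0,255],[0,0,-0.001,0,0,0,255],[0,0,-0.001,0,0,0,255],[0,0,-0.001,0,0,0,255],[0,0,-0.001,0,0,0,255],[0,0,-0.001,0,0,0,255]]]'
python3 -m jog '[[[0,0,0.04,0,0,0,255],[0,0,0.08,0,0,0,255],[0,0,0.12,0,0,0,255],[0,0,0.16,0,0,0,255],[0,0,0.2,0,0,0,255],[0.03,-0.8734,0.2,0,0,-20,255],[0.03,-0.8734,0.2,0,0,-20,255],[0.03,-0.8734,0.2,0,0,-20,255],[0.03,-0.8734,0.2,0,0,-20,255],[0.03,-0.8734,0.2,0,0,-20,255]]]'
python3 -m jog '[[[0.013,-0.38,0,0,0,0,255],[0.013,-0.38,0,0,0,0,255],[0.013,-0.38,0,0,0,0,255],[0.013,-0.38,0,0,0,0,255],[0.013,-0.38,0,0,0,0,255],[0.013,-0.38,0,0,0,0,255],[0.013,-0.38,0,0,0,0,255],[0.013,-0.38,0,0,0,0,255],[0.013,-0.38,0,0,0,0,255],[0.013,-0.38,0,0,0,0,255]]]'
python3 -m jog '[[[0.005,-0.22,0,0,0,0,255],[0.005,-0.22,0,0,0,0,255],[0.005,-0.22,0,0,0,0,255],[0.005,-0.22,0,0,0,0,255],[0.005,-0.22,0,0,0,0,255],[0.005,-0.22,0,0,0,0,255],[0.005,-0.22,0,0,0,0,255],[0.005,-0.22,0,0,0,0,255]]]'
```

```text
clock: 47.78
eef_pos: [0.4925, 0.4281, 0.0323]
tool_rot: [0.707, 0.707, 0.0, -0.0]
ft_force: [-0.3, 0.0, 2.9]
grip_width: 0.0192
clock: 48.62
eef_pos: [0.499, 0.2178, 0.2316]
tool_rot: [0.819, 0.573, -0.0, 0.0]
ft_force: [1.5, -0.5, -0.3]
grip_width: 0.019
clock: 49.45
eef_pos: [0.5121, -0.1668, 0.2315]
tool_rot: [0.822, 0.57, -0.001, 0.001]
ft_force: [-0.1, 1.0, -0.8]
grip_width: 0.0194
clock: 50.12
eef_pos: [0.5171, -0.3805, 0.2308]
tool_rot: [0.82, 0.572, -0.0, -0.001]
ft_force: [0.3, 0.5, -0.3]
grip_width: 0.0191
```

```bash
python3 -m jog '[[[0.005,-0.0635,0,0,0,0,255],[0.005,-0.0635,0,0,0,0,255],[0.005,-0.0635,0,0,0,0,255],[0.005,-0.0635,-0.03,0,0,0,255],[0.005,-0.0635,-0.06,0,0,0,255],[0.005,-0.0635,-0.08,0,0,0,255],[0.005,-0.0635,-0.088,0,0,0,255],[0.005,-0.0635,-0.093,0,0,0,255],[0.005,-0.0635,-0.093,0,0,0,255]]]'
python3 -m jog '[[[0,0,-0.002,0,0,0,255],[0,0,-0.004,0,0,0,255],[0,0,-0.006,0,0,0,255],[0,0,-0.007,0,0,0,255],[0,0,-0.007,0,0,0,255]]]'; python3 -m jog '[[[0,0,-0.001,0,0,0,255],[0,0,-0.001,0,0,0,255]]]'
```

```text
clock: 50.87
eef_pos: [0.5229, -0.4423, 0.1388]
tool_rot: [0.819, 0.574, -0.0, -0.001]
ft_force: [-0.0, -0.2, -1.5]
grip_width: 0.0192
clock: 51.28
eef_pos: [0.5226, -0.444, 0.1323]
tool_rot: [0.82, 0.573, 0.0, 0.0]
ft_force: [-0.1, 0.2, -0.2]
grip_width: 0.0196
clock: 51.45
eef_pos: [0.5225, -0.444, 0.1309]
tool_rot: [0.82, 0.573, 0.0, -0.0]
ft_force: [-0.6, 0.2, -0.5]
grip_width: 0.019
```

Then release, retreat, and inspect all jars before pressing.

```bash
python3 -m jog '[[[0,0,-0.001,0,0,0,255],[0,0,-0.002,0,0,0,255],[0,0,-0.002,0,0,0,255]]]'; python3 -m jog '[[[0,0,0,0,0,0,0],[0,0,0,0,0,0,0],[0,0,0,0,0,0,0],[0,0,0,0,0,0,0],[0,0,0.03,0,0,0,0],[0,0,0.07,0,0,0,0],[0,0,0.11,0,0,0,0]]]'
python3 -m jog '[[[0.04,0.13,0.08,0,0,0,0],[0.04,0.13,0.08,0,0,0,0],[0.04,0.13,0.08,0,0,0,0],[0.04,0.13,0.08,0,0,0,0],[0.04,0.13,0.08,0,0,0,0],[0.04,0.13,0.08,0,0,0,0]]]'
python3 - <<'E'
from h import *
import pickle
i,m=snap('wrist','w17'); pickle.dump(m,open('w17.pkl','wb')); print(bot.get_obs()["eef_pos"])
s,ms=snap('side','s2'); c,mc=snap('scene','sc2')
a=s[60:260,300:500]; b=c[130:280,110:310]
o=np.zeros((600,800,3),np.uint8); o[:300,:300]=cv2.resize(a,(300,300),interpolation=3)
o[300:600,:400]=cv2.resize(b,(400,300),interpolation=3); w=i[0:400,150:550]; o[:500,400:800]=cv2.resize(w,(400,500)) [:500] if 0 else cv2.copyMakeBorder(w,0,100,0,0,0)
cv2.imwrite('pics/chk.png',o)
E
```

```text
clock: 51.7
eef_pos: [0.5227, -0.4441, 0.1303]
tool_rot: [0.82, 0.573, 0.0, 0.001]
ft_force: [-1.4, 1.6, 3.9]
grip_width: 0.0191
clock: 52.28
eef_pos: [0.5217, -0.4431, 0.2382]
tool_rot: [0.819, 0.573, -0.001, -0.002]
ft_force: [1.1, -0.5, 1.2]
grip_width: 0.0853
clock: 52.78
eef_pos: [0.5638, -0.3125, 0.3207]
tool_rot: [0.819, 0.574, 0.001, 0.002]
ft_force: [0.2, -0.7, -0.8]
grip_width: 0.0857
[ 0.56290341 -0.31358472  0.3190615 ]
```

View pics/chk.png

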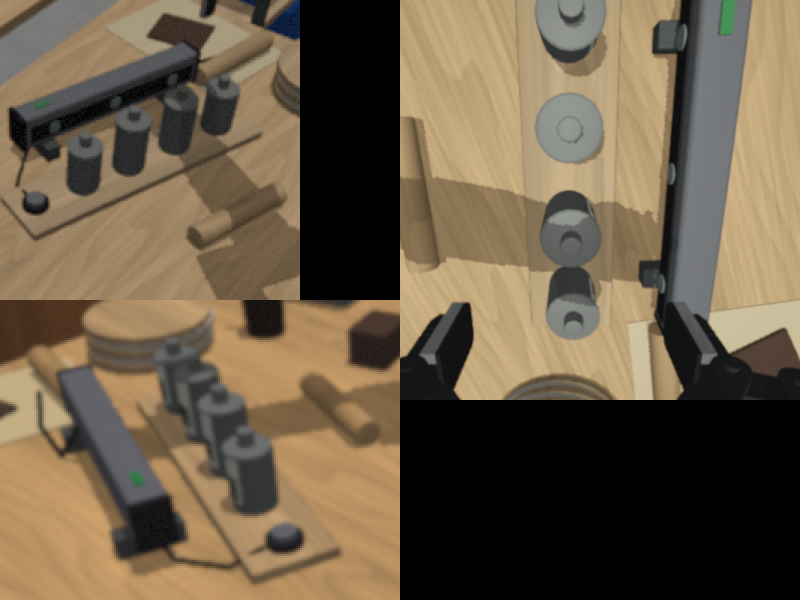

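```bash
python3 - <<'E'
from h import *
import pickle
A=np.zeros((3,3));b=np.zeros(3);obs=[("w1",543,62),("w3",467,239),("w4",481,61),("w8",362,91),("w13",382,292),("w14",308,289)];rs=[]
for n,u,v in obs:
    m=pickle.load(open(n+'.pkl','rb'));o,d=ray(m,u,v);d=d/np.linalg.norm(d);Q=np.eye(3)-np.outer(d,d);A+=Q;b+=Q@o
p=np.linalg.solve(A,b);print("btn",p.round(4),[ (proj(pickle.load(open(n+'.pkl','rb')),p)-[u,v]).round(1).tolist() for n,u,v in obs])
i=cv2.imread('pics/w17.png');m=pickle.load(open('w17.pkl','rb'))
for k,c0,z in(("A",(.522,-.445),.112),("B",(.555,-.3447),.128),("C",(.5907,-.2415),.128),("D",(.6262,-.1471),.112)):
    c,e,N=fitc(m,i,proj(m,[*c0,z]),z,.032); print(k,c.round(4),e.round(4),N)
E
```

```text
btn [ 0.6601 -0.0484  0.0305] [[-3.1, -1.6], [2.4, 0.3], [-1.7, 2.1], [-0.1, -1.4], [0.7, 0.9], [0.4, 0.3]]
A [ 0.524  -0.4414] 0.0004 72
B [ 0.5543 -0.3491] 0.0054 96
C [ 0.5913 -0.2418] 0.0003 199
D [ 0.6206 -0.1653] 0.0048 101
```

```bash
python3 -m jog '[[[0.097,0.265,0,0,0,0,255],[0.097,0.265,0,0,0,0,255],[0.097,0.265,0,0,0,0,255],[0.097,0.265,0,0,0,0,255],[0.097,0.265,0,0,0,0,255],[0.097,0.265,0,0,0,0,255],[0.097,0.265,0,0,0,0,255],[0.097,0.265,0,0,0,0,255],[0.097,0.265,0,0,0,0,255],[0.097,0.265,0,0,0,0,255]]]'
python3 -m jog '[[[0,0,-0.04,0,0,0,255],[0,0,-0.08,0,0,0,255],[0,0,-0.12,0,0,0,255],[0,0,-0.16,0,0,0,255],[0,0,-0.2,0,0,0,255],[0,0,-0.23,0,0,0,255],[0,0,-0.245,0,0,0,255],[0,0,-0.245,0,0,0,255],[0,0,-0.245,0,0,0,255]]]'
```

```text
clock: 53.77
eef_pos: [0.6593, -0.0504, 0.3175]
tool_rot: [0.82, 0.572, -0.001, -0.001]
ft_force: [-0.1, 0.2, 1.0]
grip_width: 0.0004
clock: 54.52
eef_pos: [0.6583, -0.0511, 0.073]
tool_rot: [0.82, 0.572, -0.001, -0.001]
ft_force: [0.5, 0.6, 0.9]
grip_width: -0.0002
```

```bash
python3 -m jog '[[[0.0015,0.0025,-0.004,0,0,0,255],[0.0015,0.0025,-0.008,0,0,0,255],[0.0015,0.0025,-0.012,0,0,0,255],[0.0015,0.0025,-0.016,0,0,0,255],[0.0015,0.0025,-0.016,0,0,0,255]]]'
for k in 1 2 3; do python3 -m jog '[[[0,0,-0.001,0,0,0,255],[0,0,-0.002,0,0,0,255],[0,0,-0.003,0,0,0,255],[0,0,-0.003,0,0,0,255]]]' | egrep 'eef|force'; done
```

```text
clock: 54.93
eef_pos: [0.6608, -0.0463, 0.0576]
tool_rot: [0.819, 0.573, -0.0, -0.0]
ft_force: [-0.1, -0.1, -0.3]
grip_width: 0.0001
eef_pos: [0.661, -0.0463, 0.0548]
ft_force: [0.2, 0.5, 0.6]
eef_pos: [0.6609, -0.0464, 0.0517]
ft_force: [0.8, 0.5, 0.1]
eef_pos: [0.6609, -0.0464, 0.0487]
ft_force: [-0.7, 0.6, 0.3]
```

```bash
python3 -m jog '[[[0,-0.001,-0.001,0,0,0,255],[0,-0.001,-0.002,0,0,0,255],[0,-0.001,-0.003,0,0,0,255],[0,-0.001,-0.003,0,0,0,255]]]' | egrep 'eef|force'; for k in 1 2; do python3 -m jog '[[[0,0,-0.001,0,0,0,255],[0,0,-0.002,0,0,0,255],[0,0,-0.002,0,0,0,255]]]' | egrep 'eef|force'; done
```

```text
eef_pos: [0.6612, -0.0474, 0.0462]
ft_force: [-1.1, 1.5, 2.3]
eef_pos: [0.6612, -0.0474, 0.0442]
ft_force: [-0.4, 0.8, 3.6]
eef_pos: [0.6612, -0.0474, 0.0422]
ft_force: [-0.4, -0.0, 4.6]
```

```bash
for k in 1 2; do python3 -m jog '[[[0,0,-0.0005,0,0,0,255],[0,0,-0.001,0,0,0,255],[0,0,-0.001,0,0,0,255]]]' | egrep 'eef|force'; done
```

```text
eef_pos: [0.6613, -0.0474, 0.0421]
ft_force: [-2.2, 1.0, 8.5]
eef_pos: [0.6613, -0.0474, 0.042]
ft_force: [-4.2, 0.8, 12.5]
```

```bash
python3 -m jog '[[[0,0,-0.0005,0,0,0,255],[0,0,-0.001,0,0,0,255],[0,0,-0.001,0,0,0,255]]]' | egrep 'eef|force'; python3 -m jog '[[[0,0,0.005,0,0,0,255],[0,0,0.02,0,0,0,255],[0,0,0.05,0,0,0,255],[0,0,0.09,0,0,0,255],[0,0,0.13,0,0,0,255],[0,0,0.17,0,0,0,255],[0,0,0.21,0,0,0,255],[0,0,0.25,0,0,0,255],[0,0,0.27,0,0,0,255]]]'
python3 -m jog '[[[-0.1,-0.2,0.01,0,0,0,255],[-0.1,-0.2,0.01,0,0,0,255],[-0.1,-0.2,0.01,0,0,0,255],[-0.1,-0.2,0.01,0,0,0,255],[-0.1,-0.2,0.01,0,0,0,255],[-0.1,-0.2,0.01,0,0,0,255],[-0.1,-0.2,0.01,0,0,0,255]]]'
python3 - <<'E'
from h import *
i,m=snap('wrist','w18'); c,mc=snap('scene','sc3'); s,_=snap('side','s3')
o=np.zeros((600,800,3),np.uint8); o[:300,:400]=cv2.resize(s,(400,300)); o[300:,:400]=cv2.resize(c,(400,300)); o[:400,400:]=i[:400,120:520]
cv2.imwrite('pics/fin.png',o)
E
```

```text
eef_pos: [0.6613, -0.0474, 0.0419]
ft_force: [-5.9, 0.5, 16.2]
clock: 58.27
eef_pos: [0.6621, -0.0476, 0.3146]
tool_rot: [0.82, 0.573, 0.003, 0.002]
ft_force: [0.7, -0.8, 0.6]
grip_width: 0.0001
clock: 58.85
eef_pos: [0.559, -0.2516, 0.3186]
tool_rot: [0.821, 0.57, -0.001, 0.0]
ft_force: [0.3, 1.1, -0.1]
grip_width: -0.0002
```

View pics/fin.png

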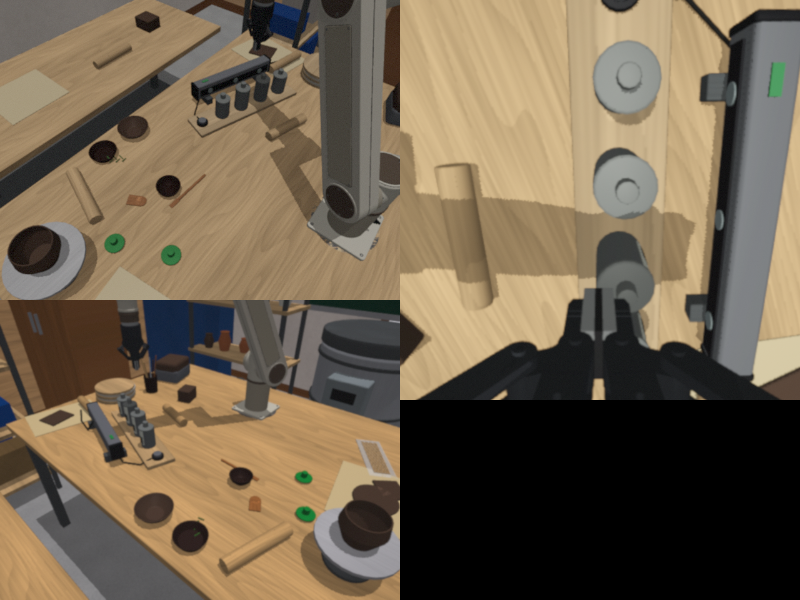

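```bash
python3 -c "
from workcell import bot;print(bot.job_done(), bot.get_obs()['clock'])"
```

```text
the job is handed in; nothing more can be done
the job is handed in; nothing more can be done
```

I put all four jars in a row on the check-in board, lidded each with a grey lid, pressed the button to its stop and let it go, then handed the job in at about 59 s.

- **Labels:** measured from straight above before lidding, they point at -23, -15, -21 and -19 degrees against the reader's direction of about -19.3, so all are within about 4 degrees of square. The lids cover the tabs, so I could not measure them again afterwards.
- **Lids:** each seated at the expected height with light contact, and in the last pictures all four sit level. Numerical fits of the lid discs were good for two; the other two overlapped their neighbours in the picture, so those rest on the seating height and the look of them.
- **Button:** it met a hard stop after about 5 mm of measured travel, close to the full 6 mm, and I held it there at 16 N, well over the 5 N needed. I let it go completely but did not measure that the cap sprang back.
- **Bystanders:** the bowl, rolling pin, tool, rib and green look-alike lids look unmoved in the last pictures.
- **Forces:** setting down the fourth jar gave a wrist force reading of 94 N, under the 120 N limit. I lowered the lids and the button press more slowly, with readings under 20 N.

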